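# Turn the stamping die face up and clamp it in its bed

## Task

The foil-stamping die lies face down on the ledge of the stamping bed. Turn it over sideways over the rib onto the clamping bed next to the ledge, between the fence and the jaw, with its metal face up, lowering it gently all the way instead of letting it slap down; then wind the crank clockwise by its peg, a full turn, until it stops, so that the jaw closes up and squares the die against the fence. Let go, and leave the things lying around where they are.

Things in the scene. Friction and masses are not known exactly. Their poses are not given: they have to be found in the camera images.
- die: Foil-stamping die, loose, 0.15-0.3 kg: plywood mount 90 x 120 x 12 mm (x, y, z) with a metal plate 84 x 114 x 3 mm on one side, its face; 15 mm thick in all. Origin: centre of the metal face; z points to the plain wooden back (up at the start = face down). Lies along the bed's y within 3 degrees; its -y end overhangs the ledge by 40 to 52 mm, free below; its +y edge is 2 to 12 mm short of the rib.
- bed: Stamping bed, fixed: grey block, flat top 60 mm above the table, x -63 to +87, y -80 to +95 mm. A steel rib 4 mm high, y 0 to 4 mm, crosses the top along x. Origin: on the table under the rib's -y face. -y side: bare ledge; +y side: clamping bed, between fence (-x side) and jaw (+x side), open at its +y end, where a die tipped over the rib overhangs by about 35 mm.
- fence (a point): Middle of the inner face of the fixed steel fence, at its top edge: fence 70 mm long (y 20 to 90 mm of the bed), 10 mm high above the block's top. The face is at x = -45.5 mm in the bed's frame.
- jaw_face (a point): Middle of the face of the movable steel jaw, at its top edge: jaw 60 mm long (y 25 to 85 mm of the bed), 10 mm high above the block's top. The crank moves it towards the fence, 3.5 mm per rad: its face goes from x = +69.3 (crank at 0) to +45.5 mm (crank at its stop), 91 mm from the fence.
- crank_axis (a point): Centre of the crank disc's top, 90 mm above the table: disc 84 mm across on a gear housing 74 x 74 mm beyond the jaw, axis vertical at x = 125, y = 50 mm of the bed.
- crank (a joint): Angle of the crank (rad), 0 = jaw fully open, grows clockwise seen from above, stop at 6.8 (jaw closed, 1 mm of play on the die). Starts at 0 to 0.4. Turns lightly (under 3 N at the peg), stays where it is left, drives the jaw by gears. At 0 the peg lies towards the bed's -x from the axis.
- crank_peg (a point): Black round upright peg on the crank disc, 14 mm across, 40 mm high, 32 mm from the crank axis, spins freely on its own pin. This point is on the peg's axis, 24 mm above the disc (114 mm above the table).
- oil: Grey oil bottle 32 mm across, 85 mm high, by the bed's far corner, beyond the ledge. Origin: centre of its underside. Leave alone.
- spanner: Steel spanner, 130 mm long, lying on the table at the robot's side of the bed. Leave alone.
- stapler: Black stapler 130 x 34 x 42 mm, right of the bed. Leave alone.
- glue: White glue jar 68 mm across, 100 mm high, left of the bed. Leave alone.
- mug: White mug 80 mm across, 92 mm high, far left. Leave alone.
- brush: Brush 170 mm long lying at the left. Leave alone.
- spare_block: Bare plywood block 70 x 100 x 15 mm at the far right, not the die. Leave alone.
Things that resemble listed ones, but are neither listed nor needed, are in the scene too. Leave any green or red look-alike of the die alone.

How it is judged (in metres and radians):
On the way, in this order (a step that is already met when the one before it is completed fails the run):
1. the die lies flat on the clamping bed, metal face up, at rest, with the jaw still open (angle between die's own z axis and vertical above 3.08 rad and y of die in the frame of bed between 0.045 and 0.095 m and z of die in the frame of bed between 0.071 and 0.079 m and linear speed of die below 0.02 m/s and angular speed of die below 0.2 rad/s and value of joint crank below 1 rad), for 0.2 s.
2. the crank is wound to its stop (value of joint crank above 6.55 rad), for 0.2 s.
At the end, for the whole second after the job is handed in: The die lies flat (within 3.5 degrees) and still on the clamping bed with its metal face up, its centre 45 to 95 mm from the rib and within 4 mm of midway between fence and closed jaw, square to the bed within 0.04 rad, and the crank stands within 0.25 rad of its stop (angle between die's own z axis and vertical above 3.08 rad and y of die in the frame of bed between 0.045 and 0.095 m and z of die in the frame of bed between 0.071 and 0.079 m and x of die in the frame of bed between -0.004 and 0.004 m and angle between the x axis of die and the x axis of bed, either way round below 0.04 rad and value of joint crank above 6.55 rad and linear speed of die below 0.02 m/s); the robot touches nothing.
It fails at once if the die slaps down or is flung (turns faster than 10 rad/s; falling over freely from upright reaches about 15) (angular speed of die above 10 rad/s).
It fails at once if one of the things lying around is shifted by more than 40 mm (distance of any of oil, spanner, stapler, glue, mug, brush, spare_block from where it was at the start of the episode above 0.04 m).
It also fails if it takes over 67 s, if anything falls off the work surface, if the arm or the gripper's body presses on something with over 40 N, if the wrist force passes 120 N, or if a joint passes its speed limit or range.

## Robot

A 7-joint arm with a two-finger parallel gripper is mounted at the origin on the work surface. World frame = base frame: x ahead of the robot, y to its left, z up, the work surface at z = 0. Lengths are in mm, angles in rad, forces in N, time in s.
With the tool pointing down it reaches from about 400 to 850 mm from the base axis. Payload 4.4 kg.
Tool frame: the origin (TCP) lies on the centre line of the jaws, within the pads' length; the fingertips stand 8 mm ahead of it and the grasp point (between the pads) lies 11 mm behind it (ctrl.tcp_to_tips is the distance from the TCP to the fingertips, in mm); z points along the fingers, y is the line along which they close (so a half turn about z gives the same grasp; the last joint's range is limited). The gripper opens to 94 mm and grips with 3 to 60 N. Pads are 16 mm wide; open, the fingers measure 119 mm over their backs; the gripper's body (75 mm by 177 mm) begins 78 mm behind the grasp point.
Start: joints at [-1.239, 0.628, 0.038, 1.517, -0.027, 0.996, -0.02], TCP at [251.781, 599.27, 174.478] pointing down, gripper open.
Joint ranges: [-3.06, 3.06], [-0.37, 2.12], [-1.25, 1.32], [0.18, 2.47], [-1.1, 4.24], [0.23, 1.98], [-2.94, 2.94]. Speed limits (rad/s): [2.57, 2.57, 3.14, 3.14, 3.14, 3.14, 3.14].

## Interface

Orientations are given as [roll, pitch, yaw] about the fixed x, y, z axes, in that order (R = Rz(yaw) Ry(pitch) Rx(roll)).
In Python, from cell import sensors, eyes, ctrl gives the robot as it stands.
- The arm moves only by the tool servo_tool, never from a script. Its argument "targets" is a list of rows, each a list of 7 numbers: the shift along the tool's x, y, z each as a share of 20 cm, from -1 to 1, then the turn, a rotation vector about the tool's x, y, z each as a share of 360 degrees, from -1 to 1, then the finger opening in mm, from 0 to 94. In form: [[tx, ty, tz, wx, wy, wz, gripper], ...]. A call has exactly 10 rows; each row is the pose to reach, as a shift and turn from the pose commanded when the call began, along the tool's axes at that moment, turning the shorter way round; what a row does not reach only later rows make up. A row lasts 1/10 s, in which the tool goes at most 50 mm and 8.59 degrees, less where a joint would pass 70% of its speed; a pose out of reach is approached as far as the arm can. A call with a number of a shift or a turn outside -1 to 1 is refused whole. A call with a gripper value outside its range is refused whole. The fingers move at their own pace and stop on an object; "force" is the grip in N (left out, the last holds). Time passes only in rows, so rows that repeat a pose let the fingers close, or fill a call up. It gives the time, the measured TCP pose, the force, the opening and the grip force at its end, in the units of the state.
- sensors.get_obs(): the state, without advancing time (a new reading comes with each control period).
- eyes.camera(name): name is "scene" or "side" or "wrist"; returns the picture (400x640x3 uint8, red, green, blue); there is no depth.
- eyes.calibration(name): a dict with "vertical_fov" (degrees; the focal length in pixels is half the picture's height over the tangent of half this angle, whatever the lens; pixels are square), "cx", "cy" (the principal point, pixels), "world_to_cam" (4x4, takes a point from world to camera coordinates); the wrist camera has in their place "tool_from_camera" (4x4, takes a point from camera to tool coordinates, whose origin is the TCP and whose axes are the flange's). Camera axes: x right, y up, looking along -z (the intrinsics and any distortion apply to the point x, -y, -z); pixel columns grow to the right and rows downward; lengths in mm; the calibration is good to about 2 mm. The wrist camera is an equidistant fisheye: a pixel r from the principal point sees the ray r / f radians off the axis. A picture is of the moment at which its call begins: read the wrist's pose just before it. calibration takes no time and is no camera call.
- ctrl.close_job(): hands the job in; it is judged then, once.
The state is a dict: "time_s": time; "joint_positions": joint angles; "joint_vel": joint speeds; "joint_torque": joint torques, N m; "eef_pos": TCP position; "tool_rot": TCP orientation; "force": force on the tool from outside, world axes, zero at the start; "ft_torque": the same for the moment, N m; "grip_width": opening from 0.0 (shut) to 1.0 (fully open); "grip_force": force on a finger pad.
Only numpy, scipy, OpenCV 4.12 (cv2) and the standard library are available. Lean on these libraries where they do the work, as an engineer would, in place of code of your own. Each camera call takes 0.05 s, during which the arm holds its last target. There are 200 camera calls.

## Working session

There is one attempt and no reset: what is moved stays moved. The work goes in short steps, Python scripts to look and compute and a tool call to move; the robot and the scene stay as the last step left them, time stands still between calls to the robot, and variables do not carry over. Pictures are saved under pics/ and viewed, at most 10 in all, crops included, and the job is handed in when it is done.

Besides the shell and the picture viewer there is one more tool, called as a command line: name --pt "numbers of a row" for each row, then --argument value for the rest. servo_tool: Moves the arm, as the interface text tells. Shift numbers are shares of 20 cm and turn numbers shares of 360 degrees, none past 1 either way. Its arguments: {"type":"object","properties":{"targets":{"type":"array"},"force":{"type":"number"}},"required":["targets"]}

```bash
mkdir -p pics; python3 - <<'E'
from cell import sensors, eyes, ctrl
import cv2, numpy as np
o=sensors.get_obs(); print(o['eef_pos'],o['tool_rot'],o['time_s'])
for n in ['scene','side']:
    im=eyes.camera(n); cv2.imwrite(f'pics/{n}0.png',im[:,:,::-1])
    c=eyes.calibration(n); print(n,c)
print(eyes.calibration('wrist'))
E
```

```text
[251.51256664 598.62112224 173.58261759] [-3.13979520e+00  2.30796647e-05  2.74378899e+00] 0.0
scene {'vertical_fov': 48.451159682898655, 'cx': 326.6847060993696, 'cy': 203.5997183029983, 'world_to_cam': array([[ 8.17924019e-01,  5.75187343e-01, -1.26419938e-02,
        -3.71432779e+02],
       [-4.25536417e-01,  6.19614456e-01,  6.59542784e-01,
         1.34436838e+02],
       [ 3.87193823e-01, -5.34076256e-01,  7.51560707e-01,
        -1.44802774e+03],
       [ 0.00000000e+00,  0.00000000e+00,  0.00000000e+00,
         1.00000000e+00]])}
side {'vertical_fov': 46.87454214559642, 'cx': 314.1687152998316, 'cy': 189.95316066294907, 'world_to_cam': array([[-9.95945815e-01, -8.89357729e-02,  1.35041115e-02,
         4.29353116e+02],
       [ 7.35614621e-02, -7.18808189e-01,  6.91305648e-01,
        -6.84796012e+01],
       [-5.17749363e-02,  6.89496350e-01,  7.22436253e-01,
        -1.60148699e+03],
       [ 0.00000000e+00,  0.00000000e+00,  0.00000000e+00,
         1.00000000e+00]])}
{'vertical_fov': 65.70646984690485, 'cx': 320.86424750532086, 'cy': 201.1265918174267, 'tool_from_camera': array([[ 1.89659481e-04,  9.61549328e-01,  2.74632216e-01,
         7.96662548e+01],
       [ 9.99998513e-01,  2.88364430e-04, -1.70022232e-03,
        -3.76761412e-01],
       [-1.71404179e-03,  2.74632130e-01, -9.61547843e-01,
        -2.10942300e+02],
       [ 0.00000000e+00,  0.00000000e+00,  0.00000000e+00,
         1.00000000e+00]])}
```

View pics/scene0.png

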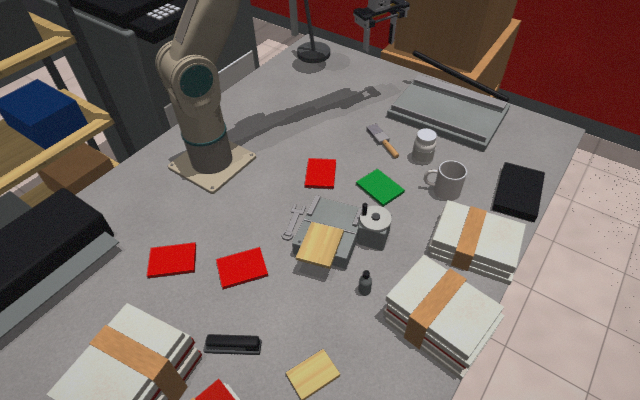

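View pics/side0.png

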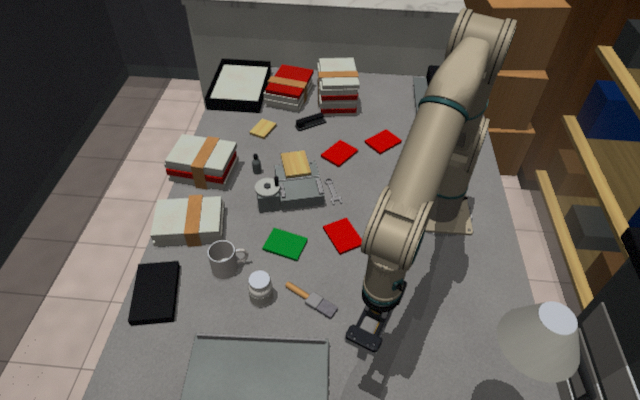

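The scene view shows the die (wood) at about (320,243), the bed at (328,230), the crank disc at (375,216) and the peg at (365,210). The side view shows the die at (296,163), the disc at (267,187) and the peg at (277,182). Next I measure corners, with an enlarged crop.

```bash
cat > h.py <<'E'
import cv2, numpy as np
from cell import sensors, eyes, ctrl
def ray(n,u,v):
    c=eyes.calibration(n); f=200/np.tan(np.radians(c['vertical_fov']/2))
    M=c['world_to_cam']; R=M[:3,:3]; t=M[:3,3]
    d=np.array([(u-c['cx'])/f,-(v-c['cy'])/f,-1.]); return -R.T@t, R.T@d
def onplane(n,u,v,z):
    o,d=ray(n,u,v); return (o+d*(z-o[2])/d[2]).round(1)
def proj(n,p):
    c=eyes.calibration(n); f=200/np.tan(np.radians(c['vertical_fov']/2))
    q=c['world_to_cam']@np.append(p,1); return np.array([c['cx']+f*q[0]/-q[2], c['cy']-f*q[1]/-q[2]])
E
python3 - <<'E'
from h import *
S=cv2.imread('pics/scene0.png'); D=cv2.imread('pics/side0.png')
for n,im,(x0,x1,y0,y1) in [('scene',S,(280,400,190,280)),('side',D,(245,330,145,215))]:
    hsv=cv2.cvtColor(im,cv2.COLOR_BGR2HSV)
    m=cv2.inRange(hsv,(12,70,80),(32,255,255)); k=np.zeros_like(m);k[y0:y1,x0:x1]=m[y0:y1,x0:x1]
    c=max(cv2.findContours(k,0,1)[0],key=cv2.contourArea)
    r=cv2.approxPolyDP(c,4,True)[:,0]
    print(n,cv2.contourArea(c)); 
    for p in r: print(p,onplane(n,*p,75))
a=cv2.resize(S[190:280,280:400],None,fx=6,fy=6,interpolation=2)[:, :]
b=cv2.resize(D[145:215,245:330],None,fx=6,fy=6,interpolation=2)
cv2.imwrite('pics/a.png',a); cv2.imwrite('pics/b.png',b)
E
```

```text
scene 1380.5
[311 222] [450.8 -66.2  75. ]
[296 258] [ 488.4 -179.9   75. ]
[329 268] [ 572.8 -157.3   75. ]
[343 230] [535.8 -40.3  75. ]
side 557.5
[303 150] [ 489.1 -177.3   75. ]
[281 153] [ 567.1 -152.5   75. ]
[286 176] [533.4 -35.9  75. ]
[310 172] [452.5 -64.3  75. ]
```

View pics/a.png

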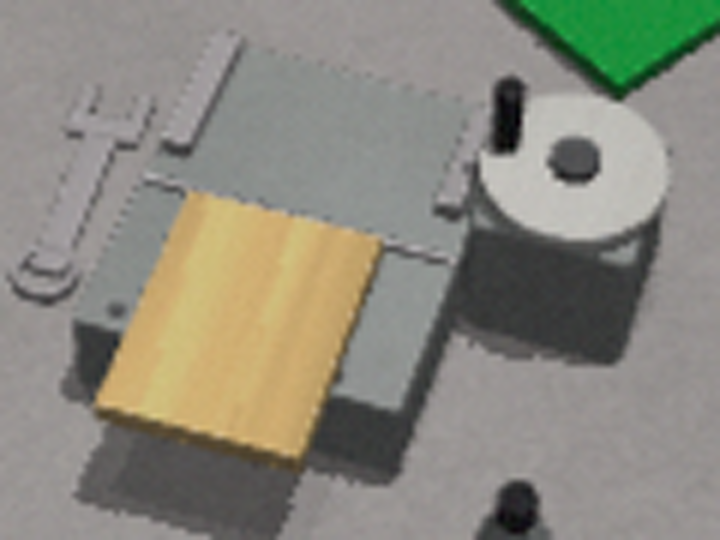

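View pics/b.png

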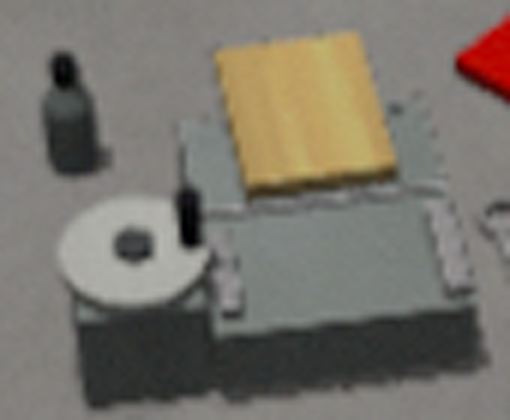

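The enlarged crops show the block's top corners, in crop pixels. Crop a: (75,322), (405,405), hub (575,160), peg base (508,150). Crop b: (185,120), (420,95), (475,303), hub (133,245), peg (189,240). I fit the bed's pose from these points.

```bash
python3 - <<'E'
from h import *
def A(u,v): return ('scene',(u+.5)/6-.5+280,(v+.5)/6-.5+190)
def B(u,v): return ('side',(u+.5)/6-.5+245,(v+.5)/6-.5+145)
P=[(A(75,322),60,(-63,-80)),(A(405,408),60,(87,-80)),(A(240,40),60,(-63,95)),(A(575,172),90,(125,50)),
(B(183,120),60,(87,-80)),(B(420,95),60,(-63,-80)),(B(477,303),60,(-63,95)),(B(133,252),90,(125,50))]
W=np.array([onplane(*a,z)[:2] for a,z,_ in P]); Q=np.array([q for *_,q in P],float)
for idx in ([0,1,2,3],[4,5,6,7],range(8)):
    idx=list(idx); w=W[idx];q=Q[idx]; wc=w.mean(0);qc=q.mean(0)
    c=np.sum((q-qc)*(w-wc)); s=np.sum((q-qc)[:,0]*(w-wc)[:,1]-(q-qc)[:,1]*(w-wc)[:,0])
    th=np.arctan2(s,c); R=np.array([[np.cos(th),-np.sin(th)],[np.sin(th),np.cos(th)]]); t=wc-R@qc
    print(np.degrees(th),t,((R@q.T).T+t-w).round(1).tolist())
inv=lambda p:(R.T@(np.array(p)-t)).round(1)
for n,ps in (('scene',[(311,222),(296,258),(329,268),(343,230)]),('side',[(303,150),(281,153),(286,176),(310,172)])):
    c=np.array([onplane(n,*p,75)[:2] for p in ps]); print(n,[inv(p) for p in c], inv(c.mean(0)))
print('peg',inv(onplane(*A(510,80),130)[:2]),inv(onplane(*B(188,190),130)[:2]))
# 'base of peg'
print('pegbase',inv(onplane(*A(508,150),90)[:2]),inv(onplane(*B(189,243),90)[:2]))
print('axis',R@[125,50]+t)
E
```

```text
14.024145366242534 [485.60709526 -45.62188527] [[-0.8, 3.2], [2.5, -4.3], [-5.9, -1.4], [4.3, 2.5]]
15.202613933945322 [480.71902805 -47.96924689] [[3.1, 2.6], [-2.2, 0.0], [-0.8, 0.1], [-0.1, -2.7]]
14.619963521686321 [483.16211795 -46.79816039] [[-2.3, 1.6], [0.6, -4.3], [-9.2, -3.5], [1.0, 2.4], [4.9, 2.8], [-0.7, 1.6], [2.4, 2.1], [3.2, -2.7]]
scene [array([-36.2, -10.6]), array([ -28.5, -130.1]), array([  58.8, -129.5]), array([52.6, -7. ])] [ 11.7 -69.3]
side [array([ -27.2, -127.8]), array([  54.5, -123.5]), array([51.4, -2.1]), array([-34.1,  -9.2])] [ 11.2 -65.6]
peg [89.2 55.2] [89.6 49.8]
pegbase [92.1 49.9] [91.  51.2]
axis [591.49445233  33.13371891]
```

servo_tool --pt "-0.1 -0.1 -0.05 0 0 0 94" --pt "-0.25 -0.27 -0.1 0 0 0 94" --pt "-0.4 -0.43 -0.2 0 0 0 94" --pt "-0.55 -0.6 -0.3 0 0 0 94" --pt "-0.7 -0.75 -0.4 0 0 0 94" --pt "-0.8 -0.87 -0.5 0 0 0 94" --pt "-0.85 -0.9 -0.6 0 0 0 94" --pt "-0.9 -0.95 -0.6 0 0 0 94" --pt "-0.95 -1.0 -0.6 0 0 0 94" --pt "-0.95 -1.0 -0.6 0 0 0 94"

```text
time_s: 1.1
eef_pos: [349.7, 338.9, 293.3]
tool_rot: [-3.139, -0.0, 2.741]
force: [0.5, 0.4, -0.9]
grip_width: 1.0
grip_force: 0.0
```

servo_tool --pt "-0.1 -0.1 0 0 0 0 94" --pt "-0.25 -0.27 0 0 0 0 94" --pt "-0.4 -0.43 0 0 0 0 94" --pt "-0.55 -0.6 0 0 0 0 94" --pt "-0.7 -0.75 0 0 0 0 94" --pt "-0.8 -0.87 0 0 0 0 94" --pt "-0.85 -0.9 0 0 0 0 94" --pt "-0.9 -0.95 0 0 0 0 94" --pt "-0.95 -1.0 0 0 0 0 94" --pt "-0.95 -1.0 0 0 0 0 94"

```text
time_s: 2.1
eef_pos: [447.3, 83.4, 293.7]
tool_rot: [-3.141, -0.001, 2.743]
force: [-0.1, 0.1, 0.1]
grip_width: 0.998
grip_force: 0.0
```

servo_tool --pt "-0.1 -0.1 0 0 0 0.02 94" --pt "-0.2 -0.2 0 0 0 0.04 94" --pt "-0.3 -0.3 0 0 0 0.06 94" --pt "-0.4 -0.4 0 0 0 0.08 94" --pt "-0.5 -0.5 0 0 0 0.1 94" --pt "-0.55 -0.6 0 0 0 0.12 94" --pt "-0.55 -0.6 0 0 0 0.138 94" --pt "-0.55 -0.6 0 0 0 0.138 94" --pt "-0.55 -0.6 0 0 0 0.138 94" --pt "-0.55 -0.6 0 0 0 0.138 94"

```text
time_s: 3.1
eef_pos: [502.1, -68.3, 294.2]
tool_rot: [-3.141, -0.001, 1.881]
force: [-0.5, -0.2, 0.0]
grip_width: 1.001
grip_force: 0.0
```

```bash
cat >> h.py <<'E'
from scipy.spatial.transform import Rotation as Ro
def pose():
    o=sensors.get_obs(); T=np.eye(4); T[:3,:3]=Ro.from_euler('xyz',o['tool_rot']).as_matrix(); T[:3,3]=o['eef_pos']; return T,o
def wplane(T,u,v,z):
    c=eyes.calibration('wrist'); f=200/np.tan(np.radians(c['vertical_fov']/2))
    dx,dy=u-c['cx'],v-c['cy']; r=np.hypot(dx,dy); a=r/f; s=np.sin(a)/max(r,1e-9)
    M=T@c['tool_from_camera']; d=M[:3,:3]@np.array([dx*s,-dy*s,-np.cos(a)]); o=M[:3,3]
    return (o+d*(z-o[2])/d[2]).round(1)
def delta(p,yaw=None,tilt=0):
    """target TCP p, yaw (deg) of tool with tilt (deg) about tool y; prints shares"""
    T,o=pose(); s=T[:3,:3].T@(np.array(p)-T[:3,3])/200
    w=np.zeros(3)
    if yaw is not None:
        R=(Ro.from_euler('xyz',[180,0,yaw],degrees=True)*Ro.from_euler('y',tilt,degrees=True)).as_matrix()
        w=Ro.from_matrix(T[:3,:3].T@R).as_rotvec()/(2*np.pi)
    print('shift',s.round(4),'turn',w.round(4),'pos',T[:3,3].round(1),'j',np.round(o['joint_positions'],2),'t',o['time_s'],'F',np.round(o['force'],1))
E
python3 - <<'E'
from h import *
T,o=pose(); print(T[:3,3],o['joint_positions'].round(2) if hasattr(o['joint_positions'],'round') else o['joint_positions'])
im=eyes.camera('wrist')[:,:,::-1]; np.save('T1.npy',T); cv2.imwrite('pics/w1.png',im)
hsv=cv2.cvtColor(im,cv2.COLOR_BGR2HSV)
m=cv2.inRange(hsv,(12,70,80),(32,255,255))
for c in cv2.findContours(m,0,1)[0]:
    if cv2.contourArea(c)>800:
        r=cv2.approxPolyDP(c,6,True)[:,0]; print(cv2.contourArea(c))
        for p in r: print(p,wplane(T,*p,75))
E
```

```text
[502.13262936 -68.29142597 294.16982106] [-0.28  0.32  0.49  1.74 -0.17  1.12  0.58]
1306.0
[525 209] [852.8 -15.2  75. ]
[484 277] [ 833.4 -153.4   75. ]
[507 274] [ 881.8 -136.6   75. ]
[539 220] [896.6 -23.2  75. ]
4691.5
[288 158] [452.5 -62.8  75. ]
[288 236] [ 485.2 -175.6   75. ]
[301 236] [ 503.8 -169.5   75. ]
[304 206] [ 494.5 -123.1   75. ]
[303 236] [ 506.7 -168.6   75. ]
[347 238] [ 570.7 -151.6   75. ]
[349 159] [534.4 -38.1  75. ]
1708.5
[534  57] [770.6 228.3  75. ]
[521 150] [797.3  71.9  75. ]
[540 155] [840.9  80.1  75. ]
[552  64] [811.9 237.5  75. ]
```

View pics/w1.png

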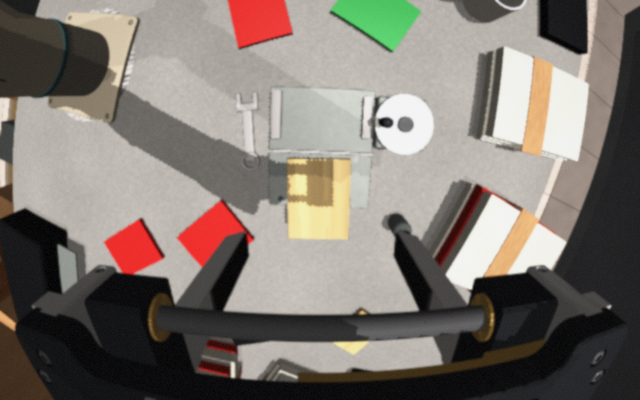

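The wrist view shows the die with corners (288,158), (288,239), (347,239) and (349,159), the block's top corners at about (271,87) and (368,209), the rib ends at (270,153) and (373,151), the hub at (404,124) and the peg at (386,122).

```bash
python3 - <<'E'
from h import *
T=np.load('T1.npy'); im=cv2.imread('pics/w1.png')
hsv=cv2.cvtColor(im,cv2.COLOR_BGR2HSV)
m=cv2.inRange(hsv,(0,0,215),(180,60,255)); m[:, :360]=0; m[:,450:]=0; m[:80]=0;m[170:]=0
c=max(cv2.findContours(m,0,1)[0],key=cv2.contourArea); e=cv2.fitEllipse(cv2.convexHull(c)); print(e, 'axis',wplane(T,*e[0],90))
for n,p,z in [('TL',(271,87),60),('ribL',(270,154),60),('ribR',(373,152),60),('BL',(267,207),60),('BR',(367,209),60),('pegtop',(384,122),130),('pegbase',(389,122),90),('hub',(404,124),92)]: print(n,wplane(T,*p,z))
cv2.imwrite('pics/w1c.png',cv2.resize(im[75:250,230:450],None,fx=3.5,fy=3.4,interpolation=2))
E
```

```text
((404.3388977050781, 123.92448425292969), (57.74301528930664, 60.911869049072266), 171.5791015625) axis [589.   33.9  90. ]
TL [397.8  26.4  60. ]
ribL [424.6 -67.4  60. ]
ribR [566.4 -18.8  60. ]
BL [ 441.9 -146.5   60. ]
BR [ 587.3 -103.1   60. ]
pegtop [553.3  24.7 130. ]
pegbase [567.9  29.   90. ]
hub [588.1  33.5  92. ]
```

View pics/w1c.png

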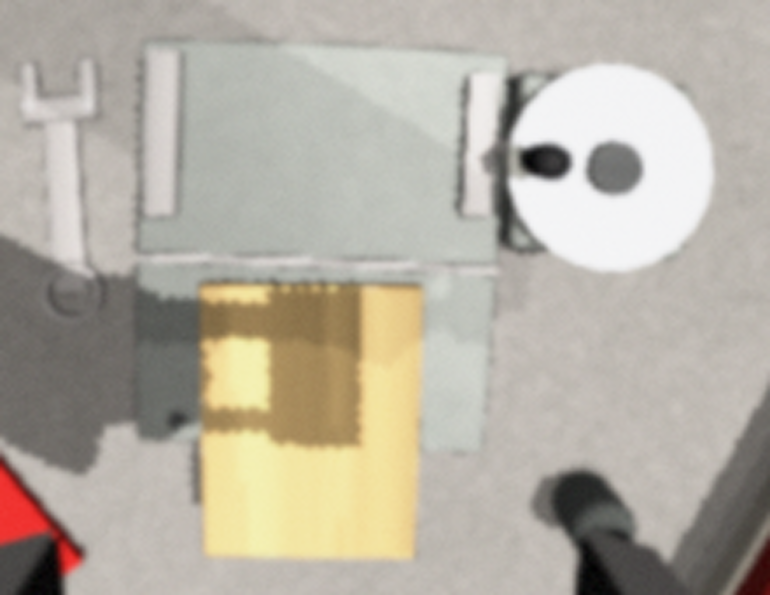

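In the crop the die's edges run x 200–423 at the top and 205–413 at the bottom. The block's corners are (147,42), (505,58), (483,450) and (137,437), the rib runs from (137,258) to (498,270), and the fence face from (182,50) to (178,213).

```bash
python3 - <<'E'
from h import *
T=np.load('T1.npy')
C=lambda u,v:((u+.5)/3.5-.5+230,(v+.5)/3.4-.5+75)
def fit(P):
    w=np.array([wplane(T,*C(*a),z)[:2] for a,z,_ in P]);q=np.array([q for *_,q in P],float); wc=w.mean(0);qc=q.mean(0)
    c=np.sum((q-qc)*(w-wc)); s=np.sum((q-qc)[:,0]*(w-wc)[:,1]-(q-qc)[:,1]*(w-wc)[:,0])
    th=np.arctan2(s,c); R=np.array([[np.cos(th),-np.sin(th)],[np.sin(th),np.cos(th)]]); t=wc-R@qc
    print(np.degrees(th).round(2),t.round(1),((R@q.T).T+t-w).round(1).tolist()); return R,t
R,t=fit([((147,42),60,(-63,95)),((505,58),60,(87,95)),((483,450),60,(87,-80)),((137,437),60,(-63,-80)),((137,258),64,(-63,2)),((498,269),64,(87,2)),
((182,48),70,(-45.5,90)),((178,215),70,(-45.5,20)),((612,168),90,(125,50))])
_,d=fit([((200,283),75,(-45,60)),((423,283),75,(45,60)),((413,557),75,(45,-60)),((205,557),75,(-45,-60))])
print('die in bed',R.T@(d-t),'axis',R@[125,50]+t)
for q in [(545,160)]: print('pegtop in bed',R.T@(wplane(T,*C(*q),130)[:2]-t))
delta([486,-150,200],106.3)
E
```

```text
15.46 [482.5 -47.3] [[-2.2, 0.9], [1.6, 2.7], [0.5, -1.3], [0.1, -1.4], [-0.7, 0.3], [0.8, -0.6], [-0.1, -0.2], [-0.4, -0.8], [0.4, 0.5]]
17.39 [ 511.3 -107.6] [[-0.4, -0.6], [0.4, -0.9], [0.3, 0.5], [-0.3, 1.0]]
die in bed [ 11.64399712 -65.87795165] axis [589.66542165  34.25188075]
pegtop in bed [89.11648384 51.05145568]
shift [-0.3632 -0.2006  0.4713] turn [-0.     -0.0001  0.004 ] pos [502.1 -68.6 294.3] j [-0.28  0.32  0.49  1.74 -0.17  1.12  0.58] t 3.15 F [-0.3 -0.7 -0.6]
```

```bash
python3 - <<'E'
from h import *
delta([523.3,-145.8,105],107.4)
E
```

```text
shift [-0.4003 -0.0165  0.9462] turn [-0.     -0.0001  0.0009] pos [502.1 -68.6 294.3] j [-0.28  0.32  0.49  1.74 -0.17  1.12  0.58] t 3.15 F [-0.3 -0.7 -0.6]
```

servo_tool --pt "-0.1 0 0.1 0 0 0 94" --pt "-0.2 0 0.22 0 0 0 94" --pt "-0.3 -0.01 0.36 0 0 0 94" --pt "-0.37 -0.0165 0.5 0 0 0.001 94" --pt "-0.4 -0.0165 0.65 0 0 0.001 94" --pt "-0.4 -0.0165 0.78 0 0 0.001 94" --pt "-0.4 -0.0165 0.88 0 0 0.001 94" --pt "-0.4 -0.0165 0.93 0 0 0.001 94" --pt "-0.4 -0.0165 0.946 0 0 0.001 94" --pt "-0.4 -0.0165 0.946 0 0 0.001 94"

```text
time_s: 4.15
eef_pos: [523.4, -147.1, 105.5]
tool_rot: [3.141, 0.0, 1.871]
force: [0.4, -0.1, 1.3]
grip_width: 1.002
grip_force: 0.0
```

```bash
python3 - <<'E'
from h import *
T,o=pose(); im=eyes.camera('wrist')[:,:,::-1]; np.save('T2.npy',T); cv2.imwrite('pics/w2.png',im); print(T[:3,3],o['tool_rot'])
c=eyes.calibration('wrist'); f=200/np.tan(np.radians(c['vertical_fov']/2)); Ci=np.linalg.inv(c['tool_from_camera'])
for p in [(0,47,8),(0,-47,8),(8,47,8),(8,-47,8)]:
    q=Ci@np.append(p,1.); a=np.arctan2(np.hypot(q[0],q[1]),-q[2]); k=f*a/np.hypot(q[0],q[1]); print(p,c['cx']+k*q[0],c['cy']-k*q[1])
hsv=cv2.cvtColor(im,cv2.COLOR_BGR2HSV)
m=cv2.inRange(hsv,(12,70,60),(32,255,255))
for v in range(120,320,15):
    x=np.where(m[v,180:480])[0]
    if len(x)>20:
        l,r=x[0]+180,x[-1]+180; i=np.linalg.inv(T)
        print(v,l,r,[ (i@np.append(wplane(T,u,v,75),1))[:2].round(1) for u in (l,r+1)])
E
```

```text
[ 523.35632984 -147.08359557  105.5322302 ] [3.14120189e+00 6.51932705e-05 1.87112665e+00]
(0, 47, 8) 382.11457091502666 222.98409805700985
(0, -47, 8) 258.6896073755988 222.99664471569832
(8, 47, 8) 382.75505418600403 213.00264403556272
(8, -47, 8) 258.0435330265842 213.01519134824497
120 263 377 [array([ 76.6, -44.7]), array([76.6, 44.9])]
135 263 377 [array([ 64.8, -45. ]), array([64.8, 45.1])]
150 263 376 [array([ 52.9, -45.4]), array([52.8, 44.7])]
165 264 376 [array([ 40.8, -44.9]), array([40.9, 45.1])]
180 264 376 [array([ 28.6, -45.4]), array([28.6, 45.5])]
195 265 374 [array([ 16.1, -45.1]), array([16. , 44.5])]
210 266 374 [array([  3.3, -44.9]), array([ 3.3, 45.1])]
225 267 373 [array([ -9.9, -44.8]), array([-10.,  45.])]
```

View pics/w2.png

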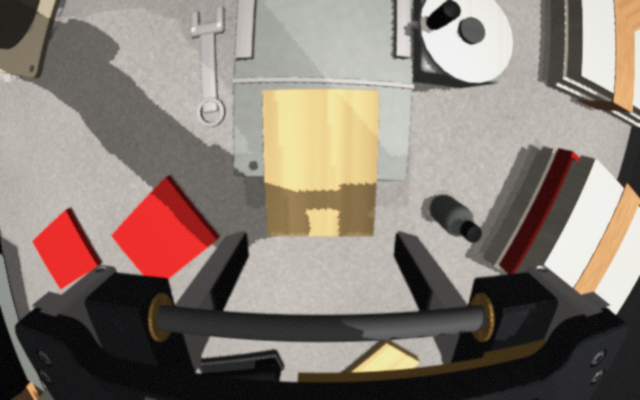

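The die spans tool y from -45 to +45, so it is centred between the fingers, and its end is at tool x = -20. I descend.

servo_tool --pt "0 0 0.03 0 0 0 94" --pt "0 0 0.07 0 0 0 94" --pt "0 0 0.09 0 0 0 94" --pt "0 0 0.1 0 0 0 94" --pt "0 0 0.11 0 0 0 94" --pt "0 0 0.12 0 0 0 94" --pt "0 0 0.125 0 0 0 94" --pt "0 0 0.13 0 0 0 94" --pt "0 0 0.13 0 0 0 94" --pt "0 0 0.13 0 0 0 94"

```text
time_s: 5.2
eef_pos: [523.1, -147.3, 79.3]
tool_rot: [3.142, 0.0, 1.87]
force: [-0.4, 1.2, 0.3]
grip_width: 1.001
grip_force: 0.0
```

No contact, so I go on down and then close gently.

servo_tool --pt "0 0 0.02 0 0 0 94" --pt "0 0 0.05 0 0 0 94" --pt "0 0 0.08 0 0 0 94" --pt "0 0 0.1 0 0 0 94" --pt "0 0 0.115 0 0 0 94" --pt "0 0 0.115 0 0 0 94" --pt "0 0 0.115 0 0 0 86" --pt "0 0 0.115 0 0 0 86" --pt "0 0 0.115 0 0 0 86" --pt "0 0 0.115 0 0 0 86" --force 10

```text
time_s: 6.2
eef_pos: [523.1, -147.3, 56.4]
tool_rot: [3.141, 0.0, 1.87]
force: [0.1, -0.4, 0.3]
grip_width: 0.918
grip_force: 0.0
```

```bash
python3 - <<'E'
from h import *
T,o=pose(); print(o['grip_width'],o['grip_force'],o['force'])
im=eyes.camera('wrist')[:,:,::-1]; cv2.imwrite('pics/w3.png',im[60:320])
hsv=cv2.cvtColor(im,cv2.COLOR_BGR2HSV)
m=cv2.inRange(hsv,(12,70,60),(32,255,255)); i=np.linalg.inv(T)
for v in range(100,280,20):
    x=np.where(m[v,180:480])[0]
    if len(x)>20:
        l,r=x[0]+180,x[-1]+180
        print(v,l,r,[ (i@np.append(wplane(T,u,v,75),1))[:2].round(1) for u in (l,r+1)])
E
```

```text
0.917643472911432 0.0 [ 0.13401757 -0.44937913  0.26190049]
100 249 392 [array([ 90.2, -44.4]), array([90.3, 45.1])]
120 249 392 [array([ 77.6, -44.6]), array([77.6, 45.4])]
140 250 391 [array([ 64.9, -44.2]), array([64.9, 45.1])]
160 250 391 [array([ 52.1, -44.7]), array([52.1, 45.6])]
180 251 390 [array([ 39. , -44.7]), array([39. , 45.6])]
200 252 388 [array([ 25.6, -44.9]), array([25.6, 45. ])]
220 253 387 [array([ 11.8, -45.1]), array([11.7, 45.2])]
240 254 385 [array([ -2.7, -45.5]), array([-2.8, 44.8])]
260 258 383 [array([-18. , -43.8]), array([-18.1,  44.6])]
```

View pics/w3.png

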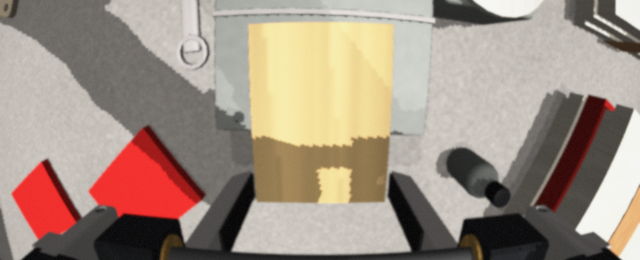

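The fingers sit beside the die's end with a small gap and no grip force yet, so I close further.

servo_tool --pt "0 0 0 0 0 0 84" --pt "0 0 0 0 0 0 82" --pt "0 0 0 0 0 0 80" --pt "0 0 0 0 0 0 78" --pt "0 0 0 0 0 0 76" --pt "0 0 0 0 0 0 74" --pt "0 0 0 0 0 0 72" --pt "0 0 0 0 0 0 70" --pt "0 0 0 0 0 0 70" --pt "0 0 0 0 0 0 70" --force 10

```text
time_s: 7.25
eef_pos: [523.0, -147.2, 56.2]
tool_rot: [-3.142, -0.0, 1.87]
force: [0.1, -0.5, 0.1]
grip_width: 0.742
grip_force: 0.0
```

```bash
python3 - <<'E'
from h import *
T,o=pose(); print(o['grip_width'],o['grip_force'],o['joint_torque'])
im=eyes.camera('wrist')[:,:,::-1]; a=im[180:320,180:460]
s=eyes.camera('side')[:,:,::-1]; b=s[110:230,220:400]
d=eyes.camera('scene')[:,:,::-1]; c=d[180:310,240:420]
L=[cv2.resize(x,(400,300),interpolation=2) for x in (a,b,c)]
cv2.imwrite('pics/m4.png',np.vstack([np.hstack(L[:2]),np.hstack([L[2],L[2]*0])]))
E
```

```text
0.7419118612505692 0.0 [-4.81931274e-04 -4.85105753e+01  5.08146688e+00 -1.16796988e+01
 -1.19959991e-02  6.92270673e-02  6.77385401e-05]
```

View pics/m4.png

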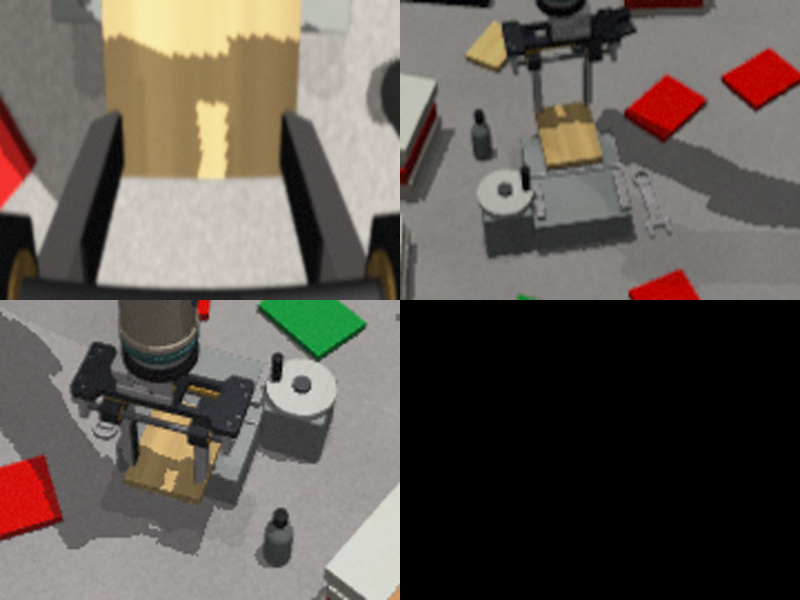

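```bash
python3 - <<'E'
from h import *
T,o=pose(); print(ctrl.tcp_to_tips,o['eef_pos'],[a for a in dir(ctrl) if a[0]!='_'])
# right finger tip scene crop(203,483), left (128,462)
def S(u,v): return ('scene',240+u*180/400,180+(v-300)*130/300)
def D(u,v): return ('side',220+(u-400)*180/400,110+v*120/300)
def tri(a,b):
    o1,d1=ray(*a);o2,d2=ray(*b); k=np.linalg.lstsq(np.c_[d1,-d2],o2-o1,rcond=None)[0]; p,q=o1+k[0]*d1,o2+k[1]*d2; return ((p+q)/2).round(1),np.linalg.norm(p-q).round(1)
print('L',tri(S(128,465),D(588,106)),'R',tri(S(203,483),D(540,106)))
for z in (50,60,70,80,90): print(z,onplane(*S(203,483),z),onplane(*D(540,106),z))
c=np.array([[30.,0]])
for l in (35.,-35.): print((T@[0,l,8,1])[:3], proj('scene',(T@[0,l,8,1])[:3]),proj('side',(T@[0,l,8,1])[:3]))
E
```

```text
8.0 [ 522.99593783 -147.27809284   56.26093369] ['MotionError', 'close_job', 'tcp_to_tips']
L (array([ 481.2, -162.9,   76.9]), np.float64(1.2)) R (array([ 562.6, -140.8,   86.8]), np.float64(10.0))
50 [ 553.3 -119.3   50. ] [ 565.  -184.3   50. ]
60 [ 557.2 -124.8   60. ] [ 563.2 -173.2   60. ]
70 [ 561.1 -130.3   70. ] [ 561.3 -162.1   70. ]
80 [ 565.  -135.9   80. ] [ 559.4 -151.    80. ]
90 [ 568.9 -141.4   90. ] [ 557.5 -139.8   90. ]
[ 556.43717413 -136.94998259   48.26006788] [328.38980008 265.08846737] [283.59243491 161.49018398]
[ 489.55428355 -157.60619097   48.2617995 ] [302.36038079 258.16762462] [302.35503918 158.97702209]
```

The pictures show both fingertips still above the die. Triangulated tip height is about 80, against the 48 the TCP implies, and the wrist view's depth also puts the tips near tool z = -27. So the real tips sit about 30–35 mm behind where they are stated. I reopen, go 32 mm deeper (safe either way, since the table is clear) and close again.

servo_tool --pt "0 0 0 0 0 0 94" --pt "0 0 0 0 0 0 94" --pt "0 0 0 0 0 0 94" --pt "0 0 0 0 0 0 94" --pt "0 0 0 0 0 0 94" --pt "0 0 0.04 0 0 0 94" --pt "0 0 0.08 0 0 0 94" --pt "0 0 0.12 0 0 0 94" --pt "0 0 0.16 0 0 0 94" --pt "0 0 0.16 0 0 0 94"

```text
time_s: 8.4
eef_pos: [521.9, -146.9, 22.8]
tool_rot: [-3.139, -0.001, 1.87]
force: [0.0, -0.4, -0.2]
grip_width: 1.001
grip_force: 0.0
```

servo_tool --pt "0 0 0 0 0 0 92" --pt "0 0 0 0 0 0 91" --pt "0 0 0 0 0 0 90" --pt "0 0 0 0 0 0 89" --pt "0 0 0 0 0 0 88" --pt "0 0 0 0 0 0 88" --pt "0 0 0 0 0 0 87" --pt "0 0 0 0 0 0 86" --pt "0 0 0 0 0 0 86" --pt "0 0 0 0 0 0 86" --force 10

```text
time_s: 9.4
eef_pos: [523.1, -147.5, 24.4]
tool_rot: [3.141, 0.0, 1.87]
force: [-0.1, -1.3, 3.1]
grip_width: 0.958
grip_force: 10.0
```

Gripped at 90 mm with 10 N. I lift along an arc about the far edge with a loose grip, so the die hinges between the pads, and check the tilt.

servo_tool --pt "0 0 -0.01 0 0 0 86" --pt "0.003 0 -0.03 0 0 0 86" --pt "0.007 0 -0.055 0 0 0 86" --pt "0.014 0 -0.087 0 0 0 86" --pt "0.025 0 -0.125 0 0 0 86" --pt "0.043 0 -0.169 0 0 0 86" --pt "0.06 0 -0.205 0 0 0 86" --pt "0.085 0 -0.245 0 0 0 86" --pt "0.085 0 -0.245 0 0 0 86" --pt "0.085 0 -0.245 0 0 0 86" --force 6

```text
time_s: 10.4
eef_pos: [518.5, -130.7, 73.7]
tool_rot: [3.14, 0.0, 1.871]
force: [-0.2, 0.6, -1.0]
grip_width: 0.959
grip_force: 6.0
```

```bash
cat >> h.py <<'E'
def tilt():
    """wood mask rows in wrist view -> points with y=+-45 in tool frame (depth from width)"""
    T,o=pose(); im=eyes.camera('wrist')[:,:,::-1]
    m=cv2.inRange(cv2.cvtColor(im,cv2.COLOR_BGR2HSV),(12,70,40),(32,255,255)); m[:,:180]=0;m[:,460:]=0; m[290:]=0
    m=cv2.morphologyEx(m,cv2.MORPH_OPEN,np.ones((5,5)))
    n,l,s,_=cv2.connectedComponentsWithStats(m); k=1+np.argmax(s[1:,4]); m=l==k
    c=eyes.calibration('wrist'); f=200/np.tan(np.radians(c['vertical_fov']/2)); C=c['tool_from_camera']
    rows=np.where(m.sum(1)>30)[0]; out=[]
    print('rows',rows[0],rows[-1],'grip',o['grip_width'],o['grip_force'],'F',np.round(o['force'],1),'pos',np.round(o['eef_pos'],1),'t',o['time_s'],'j',np.round(o['joint_positions'],2))
    for v in np.linspace(rows[0]+2,rows[-1]-2,8).astype(int):
        x=np.where(m[v])[0]; D=[]
        for u in (x[0],x[-1]+1):
            dx,dy=u-c['cx'],v+.5-c['cy']; r=np.hypot(dx,dy); a=r/f; D.append(np.array([dx*np.sin(a)/r,-dy*np.sin(a)/r,-np.cos(a)]))
        w=D[1][0]-D[0][0]; p=(D[0]+D[1])/2*90/w; q=C[:3,:3]@p+C[:3,3]; W=T[:3,:3]@q+T[:3,3]
        print(v,x[0],x[-1],'tool x,z',q[[0,2]].round(1),'world z',W[2].round(1))
E
python3 -c "
from h import *
tilt()"
```

```text
rows 101 285 grip 0.9592475764495421 5.999942421913147 F [-0.2  0.6 -1. ] pos [ 518.5 -130.7   73.7] t 10.4 j [-0.05  0.64  0.37  1.94 -0.37  0.63  0.86]
103 256 385 tool x,z [88.8  3.8] world z 69.8
128 253 388 tool x,z [71.7 -7.5] world z 81.1
154 251 390 tool x,z [ 55.3 -16. ] world z 89.6
180 249 392 tool x,z [ 40.1 -24.9] world z 98.5
205 247 394 tool x,z [ 26.5 -34. ] world z 107.6
231 246 395 tool x,z [ 12.4 -41.3] world z 114.9
257 244 398 tool x,z [  0.5 -52.5] world z 126.1
283 246 396 tool x,z [-15.9 -54.6] world z 128.2
```

The die is hinging correctly, at about 31°. I continue the arc to about 75°.

servo_tool --pt "0.03 0 -0.04 0 0 0 86" --pt "0.06 0 -0.075 0 0 0 86" --pt "0.088 0 -0.1 0 0 0 86" --pt "0.12 0 -0.125 0 0 0 86" --pt "0.16 0 -0.15 0 0 0 86" --pt "0.197 0 -0.172 0 0 0 86" --pt "0.24 0 -0.19 0 0 0 86" --pt "0.28 0 -0.203 0 0 0 86" --pt "0.32 0 -0.213 0 0 0 86" --pt "0.32 0 -0.213 0 0 0 86" --force 6

```text
time_s: 11.45
eef_pos: [498.5, -68.7, 116.4]
tool_rot: [-3.141, -0.001, 1.872]
force: [-2.2, -2.8, 5.1]
grip_width: 0.957
grip_force: 6.0
```

```bash
python3 -c "
from h import *
tilt()"
```

```text
rows 175 289 grip 0.9571682944331773 5.999070927500725 F [-2.2 -2.8  5.1] pos [498.5 -68.7 116.4] t 11.45 j [-0.21  0.54  0.42  1.99 -0.34  0.68  0.73]
177 270 372 tool x,z [26.2 52.1] world z 64.3
192 265 376 tool x,z [18.9 27.7] world z 88.8
208 260 381 tool x,z [12.7  4.4] world z 112.0
224 255 385 tool x,z [  6.9 -14.1] world z 130.5
239 250 392 tool x,z [  4.2 -34.4] world z 150.8
255 246 396 tool x,z [ -0.6 -47.6] world z 164.0
271 241 400 tool x,z [ -4.3 -60.9] world z 177.3
287 243 398 tool x,z [-14.9 -60.9] world z 177.3
```

Tilt is about 75° with the edge resting on the ledge. I grip firmly, lift and carry it over the rib, and straighten the yaw to the bed.

servo_tool --pt "0 0 0 0 0 0 86" --pt "0 0 0 0 0 0 86" --pt "0 0 -0.04 0 0 0 86" --pt "0.02 0 -0.08 0 0 0.001 86" --pt "0.06 0 -0.12 0 0 0.002 86" --pt "0.12 0 -0.15 0 0 0.003 86" --pt "0.18 0 -0.15 0 0 0.004 86" --pt "0.24 0 -0.15 0 0 0.005 86" --pt "0.3 0 -0.15 0 0 0.005 86" --pt "0.3 0 -0.15 0 0 0.005 86" --force 30

```text
time_s: 12.5
eef_pos: [480.4, -10.0, 145.5]
tool_rot: [-3.14, -0.002, 1.842]
force: [0.4, -0.7, -3.2]
grip_width: 0.954
grip_force: 30.0
```

servo_tool --pt "0 0 0 0 -0.01 0 86" --pt "0 0 0 0 -0.022 0 86" --pt "-0.01 0 0 0 -0.034 0 86" --pt "-0.02 0 0 0 -0.046 0 86" --pt "-0.02 0 0 0 -0.058 0 86" --pt "-0.02 0 0 0 -0.07 0 86" --pt "-0.02 0 0 0 -0.08 0 86" --pt "-0.02 0 0 0 -0.083 0 86" --pt "-0.02 0 0 0 -0.083 0 86" --pt "-0.02 0 0 0 -0.083 0 86"

```text
time_s: 13.5
eef_pos: [482.6, -17.0, 146.1]
tool_rot: [3.141, 0.521, 1.837]
force: [-0.8, 0.0, -1.7]
grip_width: 0.953
grip_force: 30.0
```

```bash
python3 -c "
from h import *
tilt()"
```

```text
rows 176 289 grip 0.9532127706164695 29.99888241291046 F [-0.8  0.  -1.7] pos [482.6 -17.  146.1] t 13.5 j [-1.03  0.67  0.89  2.12  0.03  0.56 -0.02]
178 269 372 tool x,z [25.7 49.7] world z 90.2
193 265 377 tool x,z [18.4 25.7] world z 114.6
209 260 381 tool x,z [11.7  4.6] world z 136.3
224 256 385 tool x,z [  6.1 -12.2] world z 153.6
240 250 392 tool x,z [  3.4 -34.2] world z 174.1
255 246 396 tool x,z [ -0.8 -47.2] world z 187.5
271 241 400 tool x,z [ -4.5 -60.5] world z 200.8
287 245 398 tool x,z [-16.4 -58.4] world z 205.0
```

servo_tool --pt "0.01 0 0 0 -0.01 0 86" --pt "0.02 0 0 0 -0.022 0 86" --pt "0.03 0 0.01 0 -0.034 0 86" --pt "0.04 0 0.02 0 -0.046 0 86" --pt "0.055 0 0.03 0 -0.058 0 86" --pt "0.07 0 0.04 0 -0.07 0 86" --pt "0.08 0 0.05 0 -0.08 0 86" --pt "0.083 0 0.05 0 -0.083 0 86" --pt "0.083 0 0.05 0 -0.083 0 86" --pt "0.083 0 0.05 0 -0.083 0 86"

```text
time_s: 14.55
eef_pos: [480.2, -8.0, 129.6]
tool_rot: [3.139, 1.041, 1.835]
force: [-0.8, 0.2, -2.3]
grip_width: 0.958
grip_force: 30.0
```

```bash
cat >> h.py <<'E'
Rb=np.array([[np.cos(.2698),-np.sin(.2698)],[np.sin(.2698),np.cos(.2698)]]); tb=np.array([482.5,-47.3])
def bed(p): return np.append(Rb.T@(np.array(p[:2])-tb),p[2]).round(1)
def where(phi0=None):
    T,o=pose(); H=(T@[0,0,-43,1])[:3]; z=T[:3,2]; zb=Rb.T@z[:2]
    print('TCP bed',bed(T[:3,3]),'H bed',bed(H),'tilt',np.degrees(np.arctan2(-zb[1],-z[2])).round(1),'sideways',np.degrees(zb[0]).round(1),'yaw tool y',np.degrees(np.arctan2(*(Rb.T@T[:2,1])[::-1])).round(1),'j',np.round(o['joint_positions'],2))
E
python3 -c "
from h import *
where();tilt()"
```

```text
TCP bed [  8.2  38.4 129.6] H bed [  8.3  75.6 151.3] tilt 59.6 sideways -0.1 yaw tool y -0.2 j [-1.36  1.19  1.06  2.08  0.06  0.62 -0.34]
rows 176 279 grip 0.9575799559073234 30.000430047512054 F [-0.8  0.2 -2.3] pos [480.2  -8.  129.6] t 14.55 j [-1.36  1.19  1.06  2.08  0.06  0.62 -0.34]
178 270 372 tool x,z [25.1 52.8] world z 81.3
192 265 377 tool x,z [19.2 26.4] world z 99.7
206 260 381 tool x,z [13.8  5.7] world z 114.8
220 256 387 tool x,z [  9.7 -13.9] world z 128.2
234 253 390 tool x,z [  4.2 -25.7] world z 138.9
248 247 394 tool x,z [  1.4 -41.7] world z 149.4
262 243 398 tool x,z [ -2.  -53.8] world z 158.5
277 240 402 tool x,z [ -6.  -64.3] world z 167.3
```

The die is at 135° and the tool tilt is 60°. I lower its free edge to just touch the clamping bed.

servo_tool --pt "0.015 0 0.004 0 0 0 86" --pt "0.03 0 0.008 0 0 0 86" --pt "0.04 0 0.011 0 0 0 86" --pt "0.05 0 0.014 0 0 0 86" --pt "0.06 0 0.017 0 0 0 86" --pt "0.065 0 0.018 0 0 0 86" --pt "0.07 0 0.019 0 0 0 86" --pt "0.07 0 0.019 0 0 0 86" --pt "0.07 0 0.019 0 0 0 86" --pt "0.07 0 0.019 0 0 0 86"

```text
time_s: 15.6
eef_pos: [479.0, -3.7, 115.0]
tool_rot: [3.141, 1.043, 1.839]
force: [0.9, -0.1, -3.4]
grip_width: 0.957
grip_force: 30.0
```

```bash
python3 -c "
from h import *
where();tilt()"
```

```text
TCP bed [  8.2  43.  115. ] H bed [  8.3  80.1 136.6] tilt 59.8 sideways -0.1 yaw tool y -0.1 j [-1.36  1.22  1.04  2.07  0.04  0.61 -0.35]
rows 175 279 grip 0.9573519004423184 30.00050961971283 F [ 0.9 -0.1 -3.4] pos [479.   -3.7 115. ] t 15.6 j [-1.36  1.22  1.04  2.07  0.04  0.61 -0.35]
177 269 372 tool x,z [26.5 50.4] world z 66.8
191 266 376 tool x,z [18.8 30.9] world z 83.1
205 260 390 tool x,z [19.  -9.3] world z 103.2
219 255 386 tool x,z [ 10.4 -13.7] world z 112.9
234 252 391 tool x,z [  5.3 -28.5] world z 124.7
248 247 394 tool x,z [  1.4 -41.7] world z 134.8
262 243 398 tool x,z [ -2.  -53.8] world z 143.8
277 240 402 tool x,z [ -6.  -64.3] world z 152.6
```

servo_tool --pt "0.02 0 -0.003 0 0.0035 0 86" --pt "0.04 0 -0.006 0 0.007 0 86" --pt "0.06 0 -0.009 0 0.0105 0 86" --pt "0.08 0 -0.012 0 0.014 0 86" --pt "0.1 0 -0.015 0 0.0175 0 86" --pt "0.12 0 -0.018 0 0.021 0 86" --pt "0.14 0 -0.021 0 0.0245 0 86" --pt "0.166 0 -0.025 0 0.028 0 86" --pt "0.166 0 -0.025 0 0.028 0 86" --pt "0.166 0 -0.025 0 0.028 0 86" --force 8

```text
time_s: 16.65
eef_pos: [473.4, 16.8, 88.3]
tool_rot: [-3.142, 0.866, 1.839]
force: [-0.1, 1.3, -0.9]
grip_width: 0.957
grip_force: 8.0
```

```bash
python3 -c "
from h import *
where();tilt()"
```

```text
TCP bed [ 8.3 64.2 88.3] H bed [  8.3  97.  116.1] tilt 49.6 sideways -0.1 yaw tool y -0.1 j [-1.3   1.09  0.96  2.09  0.    0.56 -0.3 ]
rows 216 286 grip 0.956814280893093 8.000151067972183 F [-0.1  1.3 -0.9] pos [473.4  16.8  88.3] t 16.65 j [-1.3   1.09  0.96  2.09  0.    0.56 -0.3 ]
218 272 369 tool x,z [-13.2  56.4] world z 61.8
227 266 375 tool x,z [-9.9 24.4] world z 80.0
236 261 380 tool x,z [-8.7  2.1] world z 93.5
246 255 387 tool x,z [ -6.3 -21.6] world z 107.1
255 247 394 tool x,z [ -2.6 -43.5] world z 118.4
265 241 401 tool x,z [ -1.  -59.7] world z 127.7
274 237 404 tool x,z [ -2.  -68.4] world z 134.1
284 351 403 tool x,z [-198.5  242.7] world z 82.3
```

Hinging well at about 30°, with the edge on the bed. I continue down to about 8°.

servo_tool --pt "0.03 0 0.005 0 0.005 0 86" --pt "0.06 0 0.01 0 0.01 0 86" --pt "0.09 0 0.015 0 0.015 0 86" --pt "0.12 0 0.02 0 0.02 0 86" --pt "0.145 0 0.024 0 0.025 0 86" --pt "0.17 0 0.03 0 0.03 0 86" --pt "0.19 0 0.035 0 0.034 0 86" --pt "0.215 0 0.042 0 0.038 0 86" --pt "0.236 0 0.049 0 0.042 0 86" --pt "0.236 0 0.049 0 0.042 0 86" --force 8

```text
time_s: 17.7
eef_pos: [467.2, 38.2, 46.4]
tool_rot: [3.141, 0.602, 1.837]
force: [-0.4, 0.2, -1.8]
grip_width: 0.959
grip_force: 8.0
```

```bash
python3 -c "
from h import *
where()
try: tilt()
except Exception as e: print(e)"
```

```text
TCP bed [ 8.  86.5 46.4] H bed [  8.1 110.8  81.9] tilt 34.5 sideways -0.1 yaw tool y -0.2 j [-1.12  0.92  0.8   2.14 -0.06  0.43 -0.19]
rows 261 282 grip 0.9585738123535867 7.9999566078186035 F [-0.4  0.2 -1.8] pos [467.2  38.2  46.4] t 17.7 j [-1.12  0.92  0.8   2.14 -0.06  0.43 -0.19]
263 237 404 tool x,z [  3.5 -66.1] world z 99.0
265 237 404 tool x,z [  2.5 -66.6] world z 99.9
267 237 405 tool x,z [  2.  -67.9] world z 101.3
270 236 405 tool x,z [  1.  -69.5] world z 103.1
272 236 405 tool x,z [  0.  -69.9] world z 104.0
275 236 405 tool x,z [ -1.4 -70.6] world z 105.4
277 236 405 tool x,z [ -2.4 -71. ] world z 106.3
280 236 405 tool x,z [ -3.9 -71.7] world z 107.7
```

servo_tool --pt "0.01 0 0.007 0 0.002 0 86" --pt "0.02 0 0.014 0 0.004 0 86" --pt "0.03 0 0.021 0 0.006 0 86" --pt "0.04 0 0.028 0 0.008 0 86" --pt "0.05 0 0.035 0 0.01 0 86" --pt "0.06 0 0.042 0 0.012 0 86" --pt "0.065 0 0.047 0 0.0125 0 86" --pt "0.07 0 0.051 0 0.0125 0 86" --pt "0.07 0 0.051 0 0.0125 0 86" --pt "0.07 0 0.051 0 0.0125 0 86" --force 8

```text
time_s: 18.75
eef_pos: [465.8, 44.1, 30.1]
tool_rot: [-3.141, 0.525, 1.839]
force: [0.6, -0.4, -1.7]
grip_width: 0.957
grip_force: 8.0
```

```bash
python3 - <<'E'
from h import *
where()
im=eyes.camera('scene')[:,:,::-1]; s=eyes.camera('side')[:,:,::-1]; w=eyes.camera('wrist')[:,:,::-1]
cv2.imwrite('pics/s5.png',im); cv2.imwrite('pics/d5.png',s)
cv2.imwrite('pics/m5.png',np.vstack([np.hstack([cv2.resize(im[170:280,270:420],(400,293),interpolation=2),cv2.resize(s[130:240,230:380],(400,293),interpolation=2)]),np.hstack([cv2.resize(w,(400,250)),np.zeros((250,400,3),np.uint8)])]))
E
```

```text
TCP bed [ 8.3 92.5 30.1] H bed [  8.3 114.1  67.3] tilt 30.1 sideways -0.1 yaw tool y -0.1 j [-1.05  0.88  0.73  2.15 -0.08  0.38 -0.16]
```

View pics/m5.png

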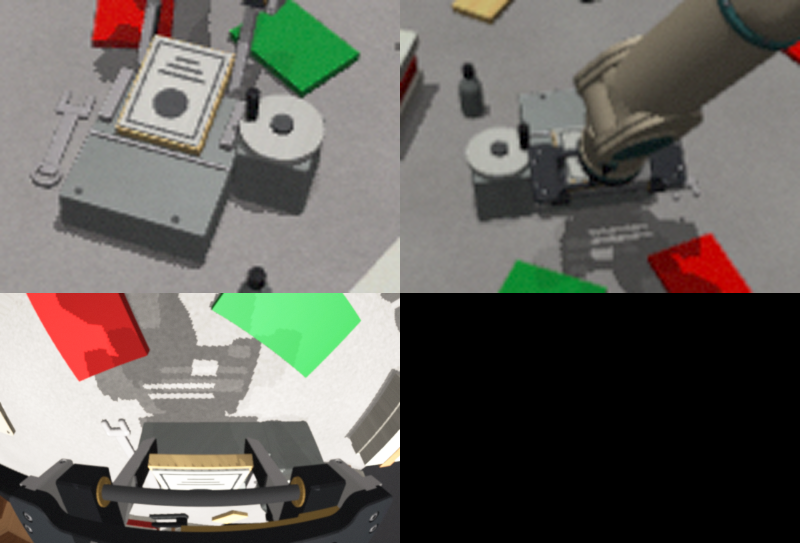

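The pictures show the die on the clamping bed, face up between fence and jaw, with the fingers on its +y end. I lower a little more until it bears on the bed.

servo_tool --pt "0.002 0 0.003 0 0 0 86" --pt "0.004 0 0.006 0 0 0 86" --pt "0.006 0 0.01 0 0 0 86" --pt "0.007 0 0.013 0 0 0 86" --pt "0.007 0 0.013 0 0 0 86" --pt "0.007 0 0.013 0 0 0 86" --pt "0.007 0 0.013 0 0 0 86" --pt "0.007 0 0.013 0 0 0 86" --pt "0.007 0 0.013 0 0 0 86" --pt "0.007 0 0.013 0 0 0 86" --force 5

```text
time_s: 19.9
eef_pos: [465.8, 44.4, 27.1]
tool_rot: [3.142, 0.525, 1.839]
force: [-0.4, 1.3, -1.4]
grip_width: 0.956
grip_force: 5.0
```

```bash
python3 -c "
from h import *
where()
tilt()"
```

```text
TCP bed [ 8.3 92.8 27.1] H bed [  8.4 114.3  64.4] tilt 30.1 sideways -0.0 yaw tool y -0.1 j [-1.04  0.89  0.72  2.15 -0.08  0.38 -0.16]
rows 257 277 grip 0.9561135244697498 5.000628679990768 F [-0.4  1.3 -1.4] pos [465.8  44.4  27.1] t 19.9 j [-1.04  0.89  0.72  2.15 -0.08  0.38 -0.16]
259 238 403 tool x,z [  4.6 -63.5] world z 79.8
261 237 404 tool x,z [  4.5 -65.8] world z 81.8
263 237 404 tool x,z [  3.5 -66.2] world z 82.7
265 237 404 tool x,z [  2.5 -66.7] world z 83.6
268 236 405 tool x,z [  2.  -69.1] world z 85.9
270 236 405 tool x,z [  1.  -69.5] world z 86.8
272 236 405 tool x,z [  0. -70.] world z 87.7
275 236 406 tool x,z [ -0.9 -71.5] world z 89.5
```

The wrist view puts the end still several mm high, so I lower it further in small steps.

servo_tool --pt "0.002 0 0.004 0 0 0 86" --pt "0.004 0 0.008 0 0 0 86" --pt "0.006 0 0.012 0 0 0 86" --pt "0.008 0 0.016 0 0 0 86" --pt "0.01 0 0.019 0 0 0 86" --pt "0.012 0 0.022 0 0 0 86" --pt "0.012 0 0.022 0 0 0 86" --pt "0.012 0 0.022 0 0 0 86" --pt "0.012 0 0.022 0 0 0 86" --pt "0.012 0 0.022 0 0 0 86" --force 5

```text
time_s: 20.95
eef_pos: [465.9, 44.2, 22.1]
tool_rot: [3.141, 0.525, 1.839]
force: [0.3, 0.9, -1.1]
grip_width: 0.963
grip_force: 5.0
```

```bash
python3 -c "
from h import *
where()
tilt()
im=eyes.camera('scene')[:,:,::-1]; cv2.imwrite('pics/s6.png',im)
for n in ('s5','s6'):
    im=cv2.imread(f'pics/{n}.png'); m=cv2.inRange(cv2.cvtColor(im,cv2.COLOR_BGR2HSV),(0,0,170),(180,45,255)); m[:,:310]=0;m[:,360:]=0;m[:182]=0;m[235:]=0
    c=max(cv2.findContours(m,0,1)[0],key=cv2.contourArea); print(n,cv2.contourArea(c)); print([(p.tolist(),bed(onplane('scene',*p,75))[:2].tolist()) for p in cv2.approxPolyDP(cv2.convexHull(c),3,True)[:,0]])
"
```

```text
TCP bed [ 8.4 92.6 22.1] H bed [  8.4 114.2  59.4] tilt 30.1 sideways -0.0 yaw tool y -0.1 j [-1.04  0.9   0.72  2.15 -0.08  0.37 -0.16]
rows 257 277 grip 0.9626679688204408 5.000322461128235 F [ 0.3  0.9 -1.1] pos [465.9  44.2  22.1] t 20.95 j [-1.04  0.9   0.72  2.15 -0.08  0.37 -0.16]
259 238 403 tool x,z [  4.6 -63.5] world z 74.8
261 237 404 tool x,z [  4.5 -65.8] world z 76.8
263 237 404 tool x,z [  3.5 -66.2] world z 77.7
265 237 404 tool x,z [  2.5 -66.7] world z 78.6
268 236 405 tool x,z [  2.  -69.1] world z 81.0
270 236 405 tool x,z [  1.  -69.5] world z 81.8
272 236 405 tool x,z [  0. -70.] world z 82.7
275 236 406 tool x,z [ -0.9 -71.5] world z 84.5
s5 1022.5
[([356, 190], [43.1, 140.4]), ([344, 223], [48.3, 15.7]), ([315, 216], [-32.8, 13.1]), ([328, 183], [-40.9, 140.5])]
s6 963.5
[([328, 185], [-38.2, 133.0]), ([356, 192], [45.4, 133.0]), ([344, 223], [48.3, 15.7]), ([315, 216], [-32.8, 13.1])]
```

The scene view shows the far plate edge at apparent y 133 where 128.5 is expected, so about 5 mm remain.

servo_tool --pt "0.002 0 0.004 0 0 0 86" --pt "0.004 0 0.008 0 0 0 86" --pt "0.006 0 0.012 0 0 0 86" --pt "0.008 0 0.015 0 0 0 86" --pt "0.01 0 0.018 0 0 0 86" --pt "0.011 0 0.02 0 0 0 86" --pt "0.011 0 0.02 0 0 0 86" --pt "0.011 0 0.02 0 0 0 86" --pt "0.011 0 0.02 0 0 0 86" --pt "0.011 0 0.02 0 0 0 86" --force 5

```text
time_s: 22.05
eef_pos: [465.8, 44.1, 17.6]
tool_rot: [-3.141, 0.525, 1.839]
force: [-0.5, -0.3, -1.5]
grip_width: 0.955
grip_force: 5.0
```

```bash
python3 -c "
from h import *
where()
tilt()
im=eyes.camera('scene')[:,:,::-1]; cv2.imwrite('pics/s7.png',im)
for n in ('s6','s7'):
    im=cv2.imread(f'pics/{n}.png'); m=cv2.inRange(cv2.cvtColor(im,cv2.COLOR_BGR2HSV),(0,0,170),(180,45,255)); m[:,:310]=0;m[:,360:]=0;m[:182]=0;m[235:]=0
    c=max(cv2.findContours(m,0,1)[0],key=cv2.contourArea); print(n,cv2.contourArea(c)); print([(p.tolist(),bed(onplane('scene',*p,75))[:2].tolist()) for p in cv2.approxPolyDP(cv2.convexHull(c),3,True)[:,0]])
" | grep -v tool.x
```

```text
TCP bed [ 8.3 92.5 17.6] H bed [  8.3 114.1  54.8] tilt 30.1 sideways -0.1 yaw tool y -0.1 j [-1.04  0.91  0.71  2.15 -0.09  0.36 -0.16]
rows 257 276 grip 0.9549999827373439 5.000226125121117 F [-0.5 -0.3 -1.5] pos [465.8  44.1  17.6] t 22.05 j [-1.04  0.91  0.71  2.15 -0.09  0.36 -0.16]
s6 963.5
[([328, 185], [-38.2, 133.0]), ([356, 192], [45.4, 133.0]), ([344, 223], [48.3, 15.7]), ([315, 216], [-32.8, 13.1])]
s7 611.5
[([330, 189], [-27.7, 120.1]), ([352, 195], [38.1, 118.4]), ([342, 220], [40.2, 23.7]), ([319, 214], [-25.1, 23.2])]
```

```bash
python3 -c "
from h import *
for n in ('s5','s6','s7'):
    im=cv2.imread(f'pics/{n}.png'); 
    for lo in (130,150): 
        m=cv2.inRange(cv2.cvtColor(im,cv2.COLOR_BGR2HSV),(0,0,lo),(180,60,255)); m[:,:310]=0;m[:,360:]=0;m[:178]=0;m[235:]=0
        c=max(cv2.findContours(m,0,1)[0],key=cv2.contourArea); print(n,lo,cv2.contourArea(c),[(p.tolist(),bed(onplane('scene',*p,75))[:2].tolist()) for p in cv2.approxPolyDP(cv2.convexHull(c),3,True)[:,0]])
    print(im[178:200,342].max(1))
"
```

```text
s5 130 1691.0 [([359, 178], [37.3, 188.6]), ([355, 233], [85.7, -6.6]), ([310, 234], [-23.7, -48.0]), ([310, 217], [-44.2, 5.5]), ([324, 178], [-58.6, 155.7])]
s5 150 1058.0 [([356, 190], [43.1, 140.4]), ([343, 224], [46.9, 11.6]), ([313, 217], [-36.6, 8.2]), ([328, 183], [-40.9, 140.5])]
[ 98  97  85  87  84  83  83  82 126 195 144 136 196 205 172 103 194 198
 104 174 205 123]
s6 130 1622.0 [([359, 178], [37.3, 188.6]), ([355, 233], [85.7, -6.6]), ([310, 234], [-23.7, -48.0]), ([310, 217], [-44.2, 5.5]), ([324, 178], [-58.6, 155.7])]
s6 150 1005.5 [([328, 185], [-38.2, 133.0]), ([356, 192], [45.4, 133.0]), ([343, 224], [46.9, 11.6]), ([313, 216], [-37.9, 11.4])]
[ 96  98  87  91  84  85  85  82  86  86 167 197 121 161 196 201 119 134
 192 120 114 196]
s7 130 1619.5 [([359, 178], [37.3, 188.6]), ([355, 233], [85.7, -6.6]), ([310, 234], [-23.7, -48.0]), ([310, 217], [-44.2, 5.5]), ([325, 178], [-55.9, 156.6])]
s7 150 973.0 [([328, 186], [-37.0, 129.3]), ([356, 193], [46.5, 129.3]), ([343, 224], [46.9, 11.6]), ([313, 216], [-37.9, 11.4])]
[ 94  96  87  91  83  84  84  85  88  86  81 122 188 119 160 195 194 117
 163 191 104 171]
```

servo_tool --pt "0.001 0 0.002 0 0 0 86" --pt "0.002 0 0.004 0 0 0 86" --pt "0.003 0 0.006 0 0 0 86" --pt "0.004 0 0.008 0 0 0 86" --pt "0.005 0 0.01 0 0 0 86" --pt "0.006 0 0.012 0 0 0 86" --pt "0.007 0 0.013 0 0 0 86" --pt "0.007 0 0.013 0 0 0 86" --pt "0.007 0 0.013 0 0 0 86" --pt "0.007 0 0.013 0 0 0 86" --force 4

```text
time_s: 23.15
eef_pos: [465.9, 44.0, 14.6]
tool_rot: [-3.142, 0.525, 1.839]
force: [-0.7, 0.1, -1.0]
grip_width: 0.956
grip_force: 4.0
```

```bash
cat >> h.py <<'E'
def scn(name):
    im=eyes.camera('scene')[:,:,::-1]; cv2.imwrite(f'pics/{name}.png',im)
    m=cv2.inRange(cv2.cvtColor(im,cv2.COLOR_BGR2HSV),(0,0,150),(180,60,255)); m[:,:310]=0;m[:,360:]=0;m[:178]=0;m[235:]=0
    c=max(cv2.findContours(m,0,1)[0],key=cv2.contourArea); print(name,cv2.contourArea(c),[(p.tolist(),bed(onplane('scene',*p,75))[:2].tolist()) for p in cv2.approxPolyDP(cv2.convexHull(c),3,True)[:,0]])
    print(im[178:200,342].max(1))
E
python3 -c "
from h import *
where(); tilt(); scn('s8')"|grep -v 'tool x'
```

```text
TCP bed [ 8.3 92.4 14.6] H bed [  8.3 113.9  51.8] tilt 30.1 sideways -0.0 yaw tool y -0.1 j [-1.03  0.91  0.71  2.15 -0.09  0.35 -0.16]
rows 256 275 grip 0.9564819394658313 4.000118896365166 F [-0.7  0.1 -1. ] pos [465.9  44.   14.6] t 23.15 j [-1.03  0.91  0.71  2.15 -0.09  0.35 -0.16]
s8 955.0 [([328, 187], [-35.6, 125.6]), ([356, 194], [47.6, 125.7]), ([344, 224], [49.4, 12.5]), ([314, 214], [-37.8, 18.9]), ([322, 192], [-45.2, 101.8])]
[ 95  96  88  88  82  84  86  80  81  83  82  81 169 169 117 189 198 164
  93 189 162 112]
```

servo_tool --pt "0.001 0 0.002 0 0 0 86" --pt "0.002 0 0.004 0 0 0 86" --pt "0.003 0 0.006 0 0 0 86" --pt "0.004 0 0.008 0 0 0 86" --pt "0.005 0 0.01 0 0 0 86" --pt "0.006 0 0.011 0 0 0 86" --pt "0.006 0 0.011 0 0 0 86" --pt "0.006 0 0.011 0 0 0 86" --pt "0.006 0 0.011 0 0 0 86" --pt "0.006 0 0.011 0 0 0 86" --force 4

```text
time_s: 24.25
eef_pos: [465.9, 43.9, 12.1]
tool_rot: [-3.142, 0.525, 1.839]
force: [-0.5, 1.2, -0.9]
grip_width: 0.959
grip_force: 4.0
```

```bash
python3 -c "
from h import *
where(); tilt(); scn('s9')"|grep -v 'tool x'
```

```text
TCP bed [ 8.3 92.4 12.1] H bed [  8.3 113.9  49.3] tilt 30.1 sideways -0.0 yaw tool y -0.1 j [-1.03  0.92  0.7   2.16 -0.09  0.35 -0.16]
rows 256 275 grip 0.9590388949284604 4.000232666730881 F [-0.5  1.2 -0.9] pos [465.9  43.9  12.1] t 24.25 j [-1.03  0.92  0.7   2.16 -0.09  0.35 -0.16]
s9 942.0 [([328, 188], [-34.3, 122.0]), ([356, 194], [47.6, 125.7]), ([344, 224], [49.4, 12.5]), ([314, 214], [-37.8, 18.9])]
[ 97  98  86  86  85  82  85  83  84  86  80  82  78 186 123 169 194 188
 116 160 190 101]
```

servo_tool --pt "0.001 0 0.002 0 0 0 86" --pt "0.002 0 0.004 0 0 0 86" --pt "0.003 0 0.006 0 0 0 86" --pt "0.004 0 0.008 0 0 0 86" --pt "0.005 0 0.01 0 0 0 86" --pt "0.006 0 0.011 0 0 0 86" --pt "0.007 0 0.013 0 0 0 86" --pt "0.007 0 0.013 0 0 0 86" --pt "0.007 0 0.013 0 0 0 86" --pt "0.007 0 0.013 0 0 0 86" --force 4

```text
time_s: 25.35
eef_pos: [465.9, 43.9, 9.1]
tool_rot: [3.142, 0.525, 1.839]
force: [-1.7, 2.1, 3.9]
grip_width: 0.955
grip_force: 4.0
```

```bash
python3 -c "
from h import *
where(); tilt(); scn('s10')"|grep -v 'tool x'
```

```text
TCP bed [ 8.3 92.3  9.1] H bed [  8.3 113.8  46.3] tilt 30.1 sideways -0.0 yaw tool y -0.1 j [-1.03  0.92  0.7   2.16 -0.09  0.34 -0.16]
rows 256 274 grip 0.9549354019131499 4.000241830945015 F [-1.7  2.1  3.9] pos [465.9  43.9   9.1] t 25.35 j [-1.03  0.92  0.7   2.16 -0.09  0.34 -0.16]
s10 875.0 [([328, 188], [-34.3, 122.0]), ([356, 195], [48.8, 122.0]), ([344, 222], [47.4, 19.0]), ([313, 215], [-39.1, 14.7])]
[100  97  88  88  85  81  83  85  85  85  83  83  82 166 159 138 190 188
 117 169 163  97]
```

Upward force is now 3.9 N, so the die bears flat on the bed. I release and back off along the tool axis.

servo_tool --pt "0 0 -0.005 0 0 0 90" --pt "0 0 -0.005 0 0 0 92" --pt "0 0 -0.005 0 0 0 94" --pt "0 0 -0.005 0 0 0 94" --pt "0 0 -0.05 0 0 0 94" --pt "0 0 -0.12 0 0 0 94" --pt "0 0 -0.22 0 0 0 94" --pt "0 0 -0.35 0 0 0 94" --pt "0 0 -0.5 0 0 0 94" --pt "0 0 -0.6 0 0 0 94"

```text
time_s: 26.45
eef_pos: [450.1, 103.2, 114.7]
tool_rot: [3.14, 0.524, 1.839]
force: [0.4, -0.3, 0.7]
grip_width: 1.001
grip_force: 0.0
```

```bash
python3 -c "
from h import *
where(); scn('s11')
delta([558.7,30,200],105.5)
"
```

```text
TCP bed [  8.9 153.7 114.7] H bed [  8.8 175.2 151.9] tilt 30.0 sideways 0.0 yaw tool y -0.0 j [-1.23  0.75  0.84  2.06 -0.04  0.66 -0.21]
s11 946.0 [([328, 188], [-34.3, 122.0]), ([350, 190], [27.1, 134.8]), ([356, 195], [48.8, 122.0]), ([344, 224], [49.4, 12.5]), ([314, 214], [-37.8, 18.9])]
[ 84  85  85  98  98  86  94  99  94  96 110 151 109 189 142 162 194 197
 118 162 191 102]
shift [-0.6475  0.419  -0.1107] turn [ 0.0007  0.083  -0.0001] pos [451.2 105.2 115.9] j [-1.23  0.75  0.84  2.06 -0.04  0.66 -0.21] t 26.5 F [-0.2  1.6  2.3]
```

The die's outline is unchanged after release, centre about (8, 67). Next I go above the peg.

```bash
python3 -c "
from h import *
delta([559,25.5,170],105.5)
"
```

```text
shift [-0.5919  0.4138  0.0303] turn [ 0.0007  0.083  -0.0001] pos [451.2 105.2 115.9] j [-1.23  0.75  0.84  2.06 -0.04  0.66 -0.21] t 26.5 F [-0.2  1.6  2.3]
```

servo_tool --pt "-0.08 0.02 -0.18 0 0.005 0 94" --pt "-0.16 0.06 -0.32 0 0.015 0 94" --pt "-0.25 0.12 -0.35 0 0.028 0 94" --pt "-0.35 0.2 -0.3 0 0.042 0 94" --pt "-0.45 0.28 -0.22 0 0.056 0 94" --pt "-0.53 0.36 -0.12 0 0.07 0 94" --pt "-0.58 0.41 -0.03 0 0.08 0 94" --pt "-0.592 0.414 0.03 0 0.083 0 94" --pt "-0.592 0.414 0.03 0 0.083 0 94" --pt "-0.592 0.414 0.03 0 0.083 0 94"

```text
time_s: 27.5
eef_pos: [557.1, 22.4, 167.0]
tool_rot: [-3.14, 0.003, 1.839]
force: [-0.6, 1.0, -0.4]
grip_width: 0.997
grip_force: 0.0
```

```bash
python3 - <<'E'
from h import *
where(); T,o=pose(); im=eyes.camera('wrist')[:,:,::-1]; np.save('T3.npy',T); cv2.imwrite('pics/w9.png',im)
hsv=cv2.cvtColor(im,cv2.COLOR_BGR2HSV)
m=cv2.inRange(hsv,(0,0,200),(180,60,255)); m[300:]=0
cs=[c for c in cv2.findContours(m,0,1)[0] if cv2.contourArea(c)>1500]
for c in cs:
    e=cv2.fitEllipse(cv2.convexHull(c)); print('white',cv2.contourArea(c),np.round(e[0],1),np.round(e[1],1),bed(wplane(T,*e[0],90)),wplane(T,*e[0],90))
d=cv2.inRange(hsv,(0,0,0),(180,255,60))
n,l,s,c=cv2.connectedComponentsWithStats(d)
for k in range(1,n):
    if 60<s[k,4]<6000 and 200<c[k][0]<450 and 60<c[k][1]<300: print('dark',s[k],c[k].round(1),bed(wplane(T,*c[k],110)))
E
```

```text
TCP bed [ 90.5  47.3 167. ] H bed [ 90.5  47.5 210. ] tilt 0.2 sideways -0.1 yaw tool y -0.1 j [-0.44  0.56  0.54  1.8  -0.36  0.89  0.53]
white 2690.0 [356.3 194.8] [82.5 84.9] [125.   51.1  90. ] [589.3  35.3  90. ]
white 2284.0 [244.4 147.8] [52.9 81. ] [18.4 97.6 90. ] [474.2  51.7  90. ]
white 4845.0 [578.8 151.3] [ 60.4 144.1] [404.8 107.3  90. ] [844.1 164.   90. ]
white 5098.5 [512.  134.5] [ 56.  161.9] [292.6 117.7  90. ] [733.2 144.1  90. ]
dark [319 150  37   7 158] [333.2 152.4] [101.6  94.5 110. ]
dark [358 150  25   6  65] [372.4 152.4] [135.9  94.9 110. ]
dark [227 178  30  31 730] [241.5 193.3] [ 18.4  58.1 110. ]
dark [346 187  20  21 346] [355.8 197. ] [122.2  54.4 110. ]
dark [316 191  15  23 274] [322.9 202.3] [ 92.6  49.5 110. ]
```

The disc is at (125,51) and the peg at (93,50) in the bed's frame, so the crank is near 0. I descend around the peg.

```bash
python3 -c "
from h import *
delta([558.7,26.2,70],105.46)
"
```

```text
shift [0.0124 0.0111 0.4858] turn [-0.0001  0.0004 -0.    ] pos [557.2  23.5 167.2] j [-0.44  0.56  0.54  1.8  -0.36  0.89  0.53] t 27.55 F [0.  0.3 0.7]
```

servo_tool --pt "0.0125 0.011 0.05 0 0 0 50" --pt "0.0125 0.011 0.12 0 0 0 50" --pt "0.0125 0.011 0.2 0 0 0 50" --pt "0.0125 0.011 0.28 0 0 0 50" --pt "0.0125 0.011 0.36 0 0 0 50" --pt "0.0125 0.011 0.42 0 0 0 50" --pt "0.0125 0.011 0.46 0 0 0 50" --pt "0.0125 0.011 0.48 0 0 0 50" --pt "0.0125 0.011 0.486 0 0 0 50" --pt "0.0125 0.011 0.486 0 0 0 50"

```text
time_s: 28.55
eef_pos: [559.6, 24.8, 70.2]
tool_rot: [3.141, 0.003, 1.839]
force: [-0.7, 0.2, -0.2]
grip_width: 0.531
grip_force: 0.0
```

servo_tool --pt "0 0 0 0 0 0 40" --pt "0 0 0 0 0 0 30" --pt "0 0 0 0 0 0 25" --pt "0 0 0 0 0 0 20" --pt "0 0 0 0 0 0 16" --pt "0 0 0 0 0 0 12" --pt "0 0 0 0 0 0 8" --pt "0 0 0 0 0 0 5" --pt "0 0 0 0 0 0 5" --pt "0 0 0 0 0 0 5" --force 10

```text
time_s: 29.55
eef_pos: [558.3, 24.6, 69.8]
tool_rot: [-3.14, 0.003, 1.839]
force: [-4.7, -1.4, 4.9]
grip_width: 0.144
grip_force: 10.0
```

```bash
python3 -c "
import numpy as np
for a in (0,1.4,2.8,4.2,5.6):
    d=.14 if a<5 else .13
    t=a+d*np.arange(1,11); print([[round(.16*(np.sin(x)-np.sin(a)),3),round(.16*(np.cos(a)-np.cos(x)),3)] for x in t])
"
```

```text
[[np.float64(0.022), np.float64(0.002)], [np.float64(0.044), np.float64(0.006)], [np.float64(0.065), np.float64(0.014)], [np.float64(0.085), np.float64(0.024)], [np.float64(0.103), np.float64(0.038)], [np.float64(0.119), np.float64(0.053)], [np.float64(0.133), np.float64(0.071)], [np.float64(0.144), np.float64(0.09)], [np.float64(0.152), np.float64(0.111)], [np.float64(0.158), np.float64(0.133)]]
[[np.float64(0.002), np.float64(0.022)], [np.float64(0.001), np.float64(0.045)], [np.float64(-0.003), np.float64(0.067)], [np.float64(-0.01), np.float64(0.088)], [np.float64(-0.02), np.float64(0.108)], [np.float64(-0.032), np.float64(0.126)], [np.float64(-0.047), np.float64(0.143)], [np.float64(-0.064), np.float64(0.157)], [np.float64(-0.084), np.float64(0.169)], [np.float64(-0.104), np.float64(0.178)]]
[[np.float64(-0.022), np.float64(0.006)], [np.float64(-0.044), np.float64(0.009)], [np.float64(-0.066), np.float64(0.009)], [np.float64(-0.088), np.float64(0.005)], [np.float64(-0.11), np.float64(-0.001)], [np.float64(-0.13), np.float64(-0.01)], [np.float64(-0.149), np.float64(-0.022)], [np.f
[... 243 characters left out ...]
, [np.float64(-0.02), np.float64(-0.086)], [np.float64(-0.018), np.float64(-0.108)], [np.float64(-0.012), np.float64(-0.13)], [np.float64(-0.003), np.float64(-0.151)], [np.float64(0.008), np.float64(-0.17)], [np.float64(0.022), np.float64(-0.187)], [np.float64(0.038), np.float64(-0.203)]]
[[np.float64(0.017), np.float64(-0.012)], [np.float64(0.035), np.float64(-0.022)], [np.float64(0.055), np.float64(-0.029)], [np.float64(0.075), np.float64(-0.034)], [np.float64(0.096), np.float64(-0.036)], [np.float64(0.116), np.float64(-0.035)], [np.float64(0.137), np.float64(-0.032)], [np.float64(0.157), np.float64(-0.026)], [np.float64(0.176), np.float64(-0.017)], [np.float64(0.194), np.float64(-0.006)]]
```

servo_tool --pt "0.022 0.002 0 0 0 0 5" --pt "0.044 0.006 0 0 0 0 5" --pt "0.065 0.014 0 0 0 0 5" --pt "0.085 0.024 0 0 0 0 5" --pt "0.103 0.038 0 0 0 0 5" --pt "0.119 0.053 0 0 0 0 5" --pt "0.133 0.071 0 0 0 0 5" --pt "0.144 0.09 0 0 0 0 5" --pt "0.152 0.111 0 0 0 0 5" --pt "0.158 0.133 0 0 0 0 5" --force 12

```text
time_s: 30.55
eef_pos: [577.6, 62.2, 69.9]
tool_rot: [3.141, 0.004, 1.839]
force: [-2.0, -2.0, 2.8]
grip_width: 0.145
grip_force: 12.0
```

```bash
python3 -c "
from h import *
where(); scn('s12')"
```

```text
TCP bed [120.8  80.2  69.9] H bed [120.8  80.4 112.9] tilt 0.2 sideways 0.1 yaw tool y -0.1 j [-0.45  0.71  0.46  1.82 -0.46  0.71  0.54]
s12 142.0 [([353, 234], [81.8, -11.4]), ([313, 234], [-16.3, -45.4]), ([310, 230], [-28.4, -35.7]), ([321, 226], [-5.8, -13.8])]
[148 148 147 150 145 147 146 148 148 145 146 147 147 125  89 105 122 123
  74 104 120  68]
```

The peg is following with low forces, so I go on round.

servo_tool --pt "0.002 0.022 0 0 0 0 5" --pt "0.001 0.045 0 0 0 0 5" --pt "-0.003 0.067 0 0 0 0 5" --pt "-0.01 0.088 0 0 0 0 5" --pt "-0.02 0.108 0 0 0 0 5" --pt "-0.032 0.126 0 0 0 0 5" --pt "-0.047 0.143 0 0 0 0 5" --pt "-0.064 0.157 0 0 0 0 5" --pt "-0.084 0.169 0 0 0 0 5" --pt "-0.104 0.178 0 0 0 0 5"

```text
time_s: 31.6
eef_pos: [615.1, 51.6, 69.8]
tool_rot: [-3.139, 0.002, 1.839]
force: [-6.8, -2.1, 6.8]
grip_width: 0.146
grip_force: 12.0
```

servo_tool --pt "-0.022 0.006 0 0 0 0 5" --pt "-0.044 0.009 0 0 0 0 5" --pt "-0.066 0.009 0 0 0 0 5" --pt "-0.088 0.005 0 0 0 0 5" --pt "-0.11 -0.001 0 0 0 0 5" --pt "-0.13 -0.01 0 0 0 0 5" --pt "-0.149 -0.022 0 0 0 0 5" --pt "-0.166 -0.037 0 0 0 0 5" --pt "-0.181 -0.054 0 0 0 0 5" --pt "-0.193 -0.072 0 0 0 0 5"

```text
time_s: 32.6
eef_pos: [613.1, 10.8, 69.9]
tool_rot: [3.141, 0.003, 1.839]
force: [-1.5, 3.4, 1.6]
grip_width: 0.143
grip_force: 12.0
```

servo_tool --pt "-0.01 -0.02 0 0 0 0 5" --pt "-0.016 -0.042 0 0 0 0 5" --pt "-0.02 -0.064 0 0 0 0 5" --pt "-0.02 -0.086 0 0 0 0 5" --pt "-0.018 -0.108 0 0 0 0 5" --pt "-0.012 -0.13 0 0 0 0 5" --pt "-0.003 -0.151 0 0 0 0 5" --pt "0.008 -0.17 0 0 0 0 5" --pt "0.022 -0.187 0 0 0 0 5" --pt "0.038 -0.203 0 0 0 0 5"

```text
time_s: 33.6
eef_pos: [571.0, 6.2, 70.0]
tool_rot: [-3.141, 0.004, 1.838]
force: [2.4, -2.4, -3.5]
grip_width: 0.144
grip_force: 12.0
```

servo_tool --pt "0.017 -0.012 0 0 0 0 5" --pt "0.035 -0.022 0 0 0 0 5" --pt "0.055 -0.029 0 0 0 0 5" --pt "0.075 -0.034 0 0 0 0 5" --pt "0.096 -0.036 0 0 0 0 5" --pt "0.116 -0.035 0 0 0 0 5" --pt "0.137 -0.032 0 0 0 0 5" --pt "0.157 -0.026 0 0 0 0 5" --pt "0.176 -0.017 0 0 0 0 5" --pt "0.194 -0.006 0 0 0 0 5"

```text
time_s: 34.6
eef_pos: [558.3, 40.8, 69.8]
tool_rot: [-3.137, 0.007, 1.838]
force: [-9.3, -12.6, 6.7]
grip_width: 0.145
grip_force: 12.0
```

```bash
python3 -c "
from h import *
where(); T,o=pose(); b=bed(T[:3,3]); print(o['force'],np.arctan2(b[1]-50,125-b[0])+6.283)"
```

```text
TCP bed [96.6 64.8 69.8] H bed [ 96.7  65.  112.8] tilt 0.4 sideways -0.2 yaw tool y -0.1 j [-0.42  0.69  0.46  1.88 -0.45  0.68  0.57]
[ -9.25427276 -12.57324352   6.66277159] 6.7634058165830435
```

There is a firm reaction of about 15 N at 6.76 rad, so the crank is at its stop. I hold briefly, release and retreat upward.

servo_tool --pt "0 0 0 0 0 0 5" --pt "0 0 0 0 0 0 5" --pt "-0.01 0 0 0 0 0 5" --pt "-0.01 0 0 0 0 0 20" --pt "-0.01 0 0 0 0 0 40" --pt "-0.01 0 0 0 0 0 50" --pt "-0.01 0 0 0 0 0 50" --pt "-0.01 0 -0.1 0 0 0 50" --pt "-0.01 0 -0.25 0 0 0 50" --pt "-0.01 0 -0.45 0 0 0 50"

```text
time_s: 35.6
eef_pos: [559.9, 43.1, 159.7]
tool_rot: [-3.139, 0.003, 1.839]
force: [0.9, -0.2, -0.3]
grip_width: 0.534
grip_force: 0.0
```

servo_tool --pt "0.05 0 -0.2 0 0 0 50" --pt "0.1 0 -0.4 0 0 0 50" --pt "0.1 0 -0.55 0 0 0 50" --pt "0.1 0 -0.7 0 0 0 50" --pt "0.1 0 -0.7 0 0 0 50" --pt "0.1 0 -0.7 0 0 0 50" --pt "0.1 0 -0.7 0 0 0 50" --pt "0.1 0 -0.7 0 0 0 50" --pt "0.1 0 -0.7 0 0 0 50" --pt "0.1 0 -0.7 0 0 0 50"

```text
time_s: 36.6
eef_pos: [554.9, 62.3, 299.2]
tool_rot: [-3.14, 0.003, 1.839]
force: [-0.5, 0.3, -0.0]
grip_width: 0.533
grip_force: 0.0
```

```bash
python3 - <<'E'
from h import *
where(); T,o=pose(); im=eyes.camera('wrist')[:,:,::-1]; cv2.imwrite('pics/w10.png',im)
hsv=cv2.cvtColor(im,cv2.COLOR_BGR2HSV)
# die outline: wood frame (bright rim) or white plate
w=cv2.inRange(hsv,(10,60,90),(35,255,255)); b=cv2.inRange(hsv,(0,0,170),(180,60,255))
for nm,m,z,lim in (('wood',w,72,80),('white',b,75,900)):
    m=m.copy(); m[290:]=0
    for c in cv2.findContours(m,0,1)[0]:
        if cv2.contourArea(c)>lim or (nm=='wood' and len(c)>60):
            h=cv2.convexHull(c); p=cv2.approxPolyDP(h,5,True)[:,0]; P=np.array([bed(wplane(T,*q,z))[:2] for q in p.astype(float)])
            if abs(P.mean(0)-[40,60]).max()<120: print(nm,cv2.contourArea(c),P.tolist(),cv2.minAreaRect(P.astype(np.float32)))
d=cv2.inRange(hsv,(0,0,0),(180,255,60)); n,l,s,c=cv2.connectedComponentsWithStats(d)
for k in range(1,n):
    if 40<s[k,4]<900:
        q=bed(wplane(T,*c[k],110))
        if abs(q[0]-120)<45 and abs(q[1]-50)<45: print('dark',s[k],q)
print(o['time_s'])
E
```

```text
TCP bed [ 99.   86.3 299.2] H bed [ 99.1  86.4 342.2] tilt 0.2 sideways -0.1 yaw tool y -0.1 j [-0.57  0.43  0.62  1.61 -0.26  1.19  0.37]
wood 197.5 [[-41.8, 127.5], [45.7, 126.5], [43.6, 7.9]] ((0.9048652648925781, 67.97457885742188), (118.61859893798828, 87.50399780273438), 88.985595703125)
white 124294.5 [[600.5, 437.3], [549.1, 257.1], [507.1, 115.6], [444.0, -93.1], [175.3, -109.8], [-242.5, -130.7], [-453.8, -147.0], [-662.3, -102.1], [-686.4, -0.4], [-609.5, 378.7], [-499.5, 473.8]] ((-45.25164794921875, 149.08544921875), (618.9429931640625, 1271.6763916015625), 88.09951782226562)
dark [315 185   9  14 101] [ 96.9  64.6 110. ]
36.6
```

The die measures about (1, 68) in the bed's frame and square to within about 1°. The peg stands at about 6.76 rad and the arm is clear, so I hand in.

```bash
python3 -c "
from cell import ctrl
print(ctrl.close_job())"
```

```text
the job is handed in; nothing more can be done
None
```

I turned the die over the rib onto the clamping bed, face up and lowered all the way, wound the crank to its stop (about 6.76 rad), backed the arm clear and handed in at 36.6 s; the last measurement put the die about 1 mm off centre, 68 mm from the rib and square to within about 1°, and no verdict was returned.

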